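# Prove the mould frame's torque screws and clamp the moulds

## Robot

A 7-joint arm with a two-finger parallel gripper is mounted at the origin on the work surface. World frame = base frame: x ahead of the robot, y to its left, z up, the work surface at z = 0. Lengths are in mm, angles in rad, forces in N, time in s.
With the tool pointing down it reaches from about 350 to 900 mm from the base axis. Payload 7.2 kg.
Tool frame: the origin (TCP) lies at the very end of the fingers, on their centre line; the grasp point (between the pads) lies 19 mm behind it; z points along the fingers, y is the direction in which the jaws open and shut (so a half turn about z gives the same grasp; the last joint's range is limited). The gripper opens to 88 mm and grips with 3 to 60 N. Pads are 20 mm wide; open, the fingers measure 115 mm over their backs; the gripper's body (75 mm by 178 mm) begins 61 mm behind the grasp point.
Start: joints at [-0.068, 0.411, -0.013, 1.596, 0.006, 1.134, -0.082], TCP at [625.003, -0.011, 222.653] pointing down, gripper open.
Joint ranges: [-2.95, 2.95], [-0.29, 1.99], [-1.47, 1.44], [0.14, 2.54], [-1.03, 4.17], [0.13, 1.85], [-2.86, 2.86]. Speed limits (rad/s): [2.39, 2.39, 3.01, 3.01, 3.14, 3.14, 3.14].

## Interface

Orientations are given as a unit quaternion [w, x, y, z].
In Python, from workcell import arm gives the robot as it stands.
- The arm moves only by the shell command python3 -m crank 'ROWS'. ROWS is JSON, a list of rows, each a list of 5 numbers: the opening, from -1 (shut) to 1 (fully open), then the shift along the tool's x, y, z scaled (see below), then the turn about the tool's z scaled (see below). A call has 1 to 10 rows; each row shifts and turns the commanded pose from where the row before left it, along the tool's axes as they then stand; what a row does not reach is not made up. The controller multiplies each number of a shift by 30 mm and each number of a turn by 6 degrees. A row lasts 1/8 s, in which the tool goes at most 62.5 mm and 10.7 degrees, less where a joint would pass 70% of its speed; a pose out of reach is approached as far as the arm can. A call with a number of a shift or a turn outside -1 to 1 is refused whole. A call with a gripper value outside its range is refused whole. The fingers move at their own pace and stop on an object; the grip force is fixed at half the most. Time passes only in rows, so rows that do not move let the fingers close. It gives the time, the measured TCP pose, the force and the opening at its end, in the units of the state.
- arm.read_state(): the state, without advancing time (a new reading comes with each control period).
- arm.grab_frame(name): name is "scene" or "side" or "wrist"; returns a dict with "frame" (480x640x3 uint8, red, green, blue), "intrinsics" (3x3 intrinsics, pixels), "world_from_camera" (4x4, takes a point from camera to world coordinates); the wrist camera has in their place "T_tool_cam" (4x4, takes a point from camera to tool coordinates, whose origin is the TCP and whose axes are the flange's). Camera axes: x right, y up, looking along -z (the intrinsics and any distortion apply to the point x, -y, -z); pixel columns grow to the right and rows downward; lengths in mm; the calibration is good to about 2 mm. A picture is of the moment at which its call begins: read the wrist's pose just before it. There is no depth.
- arm.hand_in(): hands the job in, once; it reports no verdict.
The state is a dict: "time_s": time; "q": joint angles; "joint_vel": joint speeds; "joint_efforts": joint torques, N m; "tcp_pos": TCP position; "tool_rot": TCP orientation; "ft_force": force on the tool from outside, world axes, zero at the start; "wrist_torque": the same for the moment, N m; "width": opening from 0.0 (shut) to 1.0 (fully open).
Only numpy, scipy, OpenCV 4.12 (cv2) and the standard library are available. Lean on these libraries where they do the work, as an engineer would, in place of code of your own. Each camera call takes 0.05 s, during which the arm holds its last target.

## Task

Make the candle mould frame ready for pouring. First check that its three torque screws hold, one after another from the robot's left to its right: wind each wing clockwise to the thick tick on its disc (25 degrees), hold it there for two seconds, and let it come back, never forcing it so far that the screw and its disc turn. Then clip every spring clamp lying on the bench onto the front ear of a mould, one clamp to a mould and any moulds you like, its jaws well over the fin. With the clamps on, go over the three screws once more in the same way; leave the jars and the tin in the working area where they are.

Things in the scene. Friction and masses are not known exactly. Their poses are not given: they have to be found in the camera images.
- frame: Mould frame, fixed, placed anew each time: steel base 105 x 430 x 12 mm with a row of four aluminium moulds (60 mm across, tops 92 mm up, at y = +172.5, +57.5, -57.5, -172.5 mm) and on top a 26 mm bar along y with three torque screws at y = +115, 0, -115. Origin on the bench under the row's middle; z up, y along the row to the robot's left, -x is the front (towards the robot).
- ear1 (a point): Front free edge of the leftmost mould's ear, 50 mm above the bench; axes as the frame's. Each mould has one ear, an upright fin 13 mm thick (y), 28 mm deep (x), 12 to 88 mm above the bench, its front edge at x = -58 mm in the frame; the metal lies at +x from its upright free edge, so a clamp goes on by moving in +x, jaws astride. The others are 115, 230 and 345 mm further to -y.
- wing1_grip (a point): Middle of the left (+y) torque screw's wing, a dark bar 72 mm long (x), 12 thick (y), 28 high (14 above and below this point, 132 mm above the bench), turning on the upright axis here; at rest within 0.5 rad of the frame's x. 8 mm beneath it is the screw's white disc, 86 mm across: thin tick under the resting wing, thick tick 0.44 rad (25 degrees) clockwise of it.
- wing1 (a joint): How far the left (+y) wing is wound clockwise (from above) relative to its screw, rad: 0 at rest, 0.44 at the thick tick. Torsion spring of 0.55 N m per rad; springs back when let go. The screw holds until about 0.45 N m (wing at about 0.8 rad), then starts to turn.
- screw1_rim (a point): Point on top of the left (+y) screw's white disc, 40 mm from its axis, under one end of the resting wing; it moves only if the screw turns, which it must not.
- wing2_grip (a point): Middle of the middle torque screw's wing, a dark bar 72 mm long (x), 12 thick (y), 28 high (14 above and below this point, 132 mm above the bench), turning on the upright axis here; at rest within 0.5 rad of the frame's x. 8 mm beneath it is the screw's white disc, 86 mm across: thin tick under the resting wing, thick tick 0.44 rad (25 degrees) clockwise of it.
- wing2 (a joint): How far the middle wing is wound clockwise (from above) relative to its screw, rad: 0 at rest, 0.44 at the thick tick. Torsion spring of 0.55 N m per rad; springs back when let go. The screw holds until about 0.45 N m (wing at about 0.8 rad), then starts to turn.
- screw2_rim (a point): Point on top of the middle screw's white disc, 40 mm from its axis, under one end of the resting wing; it moves only if the screw turns, which it must not.
- wing3_grip (a point): Middle of the right (-y) torque screw's wing, a dark bar 72 mm long (x), 12 thick (y), 28 high (14 above and below this point, 132 mm above the bench), turning on the upright axis here; at rest within 0.5 rad of the frame's x. 8 mm beneath it is the screw's white disc, 86 mm across: thin tick under the resting wing, thick tick 0.44 rad (25 degrees) clockwise of it.
- wing3 (a joint): How far the right (-y) wing is wound clockwise (from above) relative to its screw, rad: 0 at rest, 0.44 at the thick tick. Torsion spring of 0.55 N m per rad; springs back when let go. The screw holds until about 0.45 N m (wing at about 0.8 rad), then starts to turn.
- screw3_rim (a point): Point on top of the right (-y) screw's white disc, 40 mm from its axis, under one end of the resting wing; it moves only if the screw turns, which it must not.
- clamp1: Spring clamp 1 (may be absent), a big clothes peg lying flat, 30 mm high, 80 g. Origin on the upright hinge pin, underside. x: along the arm with jaw and handle at y > 0 (shut: the middle line); jaw tips at x = +58, handles x = -18 to -66 mm, 58 mm over their ends, 48 at x = -45. Squeezed fully (13 N) handles are parallel, 24 mm over all, jaw tips 29 mm apart. Works either side up.
- clamp1_arm (a joint): Opening angle between the arms of clamp 1, rad: 0 shut on nothing, about 0.2 biting on an ear, 0.5 fully squeezed (a stop). The clamp's middle line is the body's x axis turned by half this angle clockwise (negative about the body's z).
- clamp2: Spring clamp 2 (may be absent), a big clothes peg lying flat, 30 mm high, 80 g. Origin on the upright hinge pin, underside. x: along the arm with jaw and handle at y > 0 (shut: the middle line); jaw tips at x = +58, handles x = -18 to -66 mm, 58 mm over their ends, 48 at x = -45. Squeezed fully (13 N) handles are parallel, 24 mm over all, jaw tips 29 mm apart. Works either side up.
- clamp2_arm (a joint): Opening angle between the arms of clamp 2, rad: 0 shut on nothing, about 0.2 biting on an ear, 0.5 fully squeezed (a stop). The clamp's middle line is the body's x axis turned by half this angle clockwise (negative about the body's z).
- clamp3: Spring clamp 3 (may be absent), a big clothes peg lying flat, 30 mm high, 80 g. Origin on the upright hinge pin, underside. x: along the arm with jaw and handle at y > 0 (shut: the middle line); jaw tips at x = +58, handles x = -18 to -66 mm, 58 mm over their ends, 48 at x = -45. Squeezed fully (13 N) handles are parallel, 24 mm over all, jaw tips 29 mm apart. Works either side up.
- clamp3_arm (a joint): Opening angle between the arms of clamp 3, rad: 0 shut on nothing, about 0.2 biting on an ear, 0.5 fully squeezed (a stop). The clamp's middle line is the body's x axis turned by half this angle clockwise (negative about the body's z).
- clamp4: Spring clamp 4 (may be absent), a big clothes peg lying flat, 30 mm high, 80 g. Origin on the upright hinge pin, underside. x: along the arm with jaw and handle at y > 0 (shut: the middle line); jaw tips at x = +58, handles x = -18 to -66 mm, 58 mm over their ends, 48 at x = -45. Squeezed fully (13 N) handles are parallel, 24 mm over all, jaw tips 29 mm apart. Works either side up.
- clamp4_arm (a joint): Opening angle between the arms of clamp 4, rad: 0 shut on nothing, about 0.2 biting on an ear, 0.5 fully squeezed (a stop). The clamp's middle line is the body's x axis turned by half this angle clockwise (negative about the body's z).
- tin1: Low aluminium candle tin, 66 mm across, 40 mm high; a bystander. Origin under its centre.
- jar1: Amber candle jar, 72 mm across, 92 mm high or so; a bystander. Origin under its centre.
- jar2: Amber candle jar, 72 mm across, 92 mm high or so; a bystander. Origin under its centre.
Things that resemble listed ones, but are neither listed nor needed, are in the scene too. What is shaped like the clamp2 but purple is not meant. Leave any red look-alike of the clamp4 alone.

How it is judged:
By the outcome, as a careful person would: the job done as asked, in the order asked, and still so for the second after the job is handed in, with the robot touching nothing.
Of clamp1, clamp2, clamp3, clamp4 only 2 to 4 are there at a start; the rules pass over those that are not, and their reading is None.
At some moment in a run one of clamp1, clamp2, clamp3, clamp4 may be knocked a few centimetres aside while the robot is not near it.
Once in a run the grip may slacken for a moment while it holds something.
It also fails if it takes over 210 s, if anything falls off the work surface, if the arm or the gripper's body presses on something with over 40 N, if the wrist force passes 120 N, or if a joint passes its speed limit or range.

## Working session

There is one attempt and no reset: what is moved stays moved. The work goes in short steps, Python scripts to look and compute and a shell command to move; the robot and the scene stay as the last step left them, time stands still between calls to the robot, and variables do not carry over. Pictures are saved under pics/ and viewed, and the job is handed in when it is done.

```bash
ls; mkdir -p pics; python3 - <<'E'
from workcell import arm
import cv2,numpy as np
s=arm.read_state();print(s)
for n in("scene","side","wrist"):
    f=arm.grab_frame(n);cv2.imwrite(f"pics/{n}0.png",f["frame"][:,:,::-1])
    for k in f:
        if k!="frame":print(k,np.round(f[k],4).tolist())
E
```

```text
pics
{'time_s': 0.0, 'q': array([-0.06822147,  0.41189895, -0.01274767,  1.59701414,  0.0056011 ,
        1.13428796, -0.08220022]), 'joint_vel': array([-1.64063707e-03,  8.58241418e-05, -5.91527197e-04,  4.20074204e-05,
        2.30926385e-03, -4.23226280e-04, -5.65809302e-04]), 'joint_efforts': array([-2.92756195e-04, -5.87956166e+01,  6.41712137e-01, -2.91074431e+01,
       -5.37758670e-02,  1.83686998e-02,  1.53371734e-04]), 'tcp_pos': array([ 6.24509858e+02, -6.82851292e-03,  2.21821716e+02]), 'tool_rot': array([-5.20326819e-04,  7.07078671e-01,  7.07134453e-01, -5.89649252e-04]), 'ft_force': array([ 1.09873444, -0.50700094, -0.54308411]), 'wrist_torque': array([-0.02376827,  0.00558783, -0.02530974]), 'width': 0.9984247299618738}
intrinsics [[559.6007, 0.0, 324.8399], [0.0, 559.6007, 235.0482], [0.0, 0.0, 1.0]]
world_from_camera [[-0.7937, -0.4525, 0.4066, 1082.103], [0.6082, -0.5735, 0.5488, 722.7508], [-0.0151, 0.6829, 0.7304, 1109.8763], [0.0, 0.0, 0.0, 1.0]]
intrinsics [[622.1237, 0.0, 320.1928], [0.0, 622.1237, 231.0129], [0.0, 0.0, 1.0]]
world_from_camera [[0.6957, 0.4039, -0.594, -277.059], [-0.718, 0.4165, -0.5577, -769.4893], [0.0221, 0.8145, 0.5797, 902.5673], [0.0, 0.0, 0.0, 1.0]]
intrinsics [[417.8329, 0.0, 317.5781], [0.0, 417.8329, 242.2131], [0.0, 0.0, 1.0]]
T_tool_cam [[0.0008, 0.9519, 0.3063, 84.6305], [1.0, -0.0007, -0.0005, -0.1171], [-0.0002, 0.3063, -0.9519, -162.1096], [0.0, 0.0, 0.0, 1.0]]
```

View pics/scene0.png

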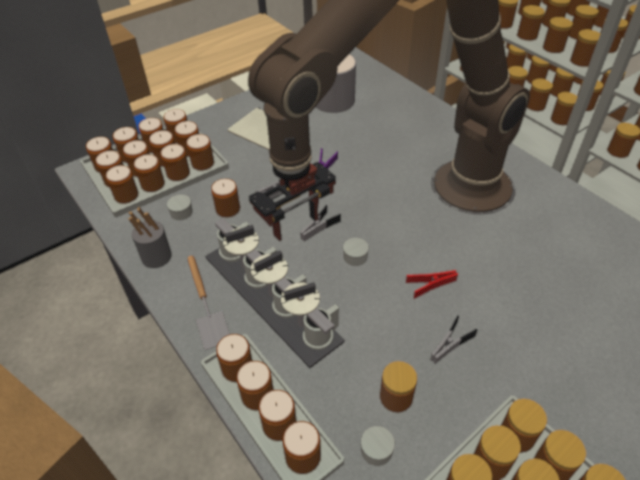

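View pics/side0.png

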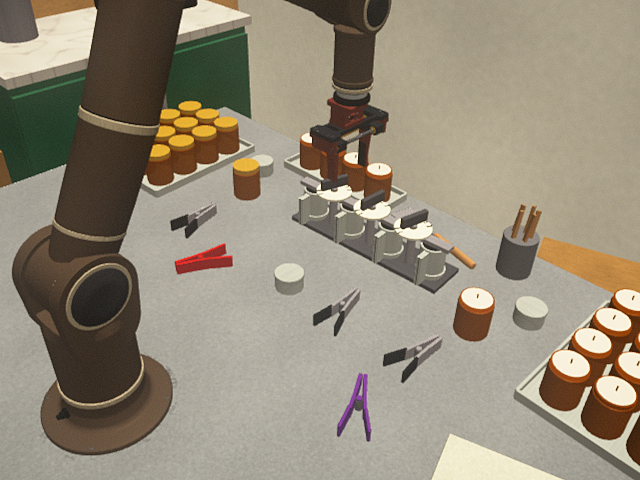

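View pics/wrist0.png

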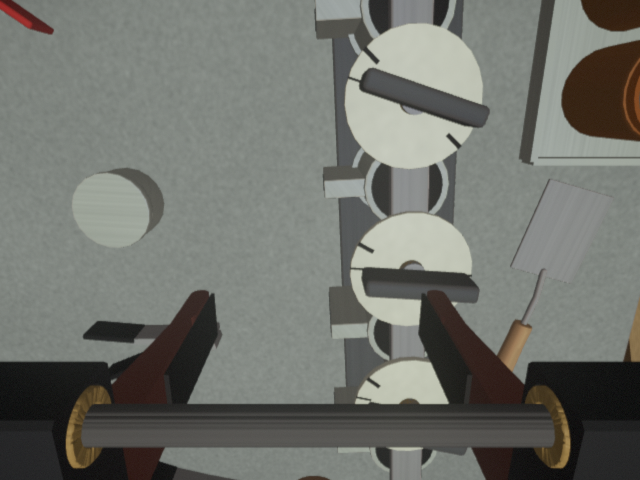

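The wrist view shows three discs near (413,95), (410,265) and (408,405), with the wing on each. The side view shows three grey clamps with black handles at (195,218), (340,308) and (415,355), plus red and purple decoys. I'll go up and turn the tool for a full overview.

```bash
python3 -m crank '[[1,0,0,-0.6,-1],[1,0,0,-0.6,-1],[1,0,0,-0.6,-1],[1,0,0,-0.6,-1],[1,0,0,-0.6,-1],[1,0,0,-0.6,-1],[1,0,0,-0.6,-1],[1,0,0,-0.6,-1],[1,0,0,0,-1],[1,0,0,0,-1]]'; python3 -m crank '[[1,0,0,0,-1],[1,0,0,0,-1],[1,0,0,0,-1],[1,0,0,0,-1],[1,0,0,0,-1],[1,0,0,0,0]]'
cat > h.py <<'E'
from workcell import arm
import cv2,numpy as np
from scipy.spatial.transform import Rotation as R
def snap(n,save=None):
    s=arm.read_state();f=arm.grab_frame(n);K=np.array(f["intrinsics"])
    if n=="wrist":
        T=np.eye(4);w,x,y,z=s["tool_rot"];T[:3,:3]=R.from_quat([x,y,z,w]).as_matrix();T[:3,3]=s["tcp_pos"]
        T=T@np.array(f["T_tool_cam"])
    else:T=np.array(f["world_from_camera"])
    img=f["frame"][:,:,::-1].copy()
    if save:cv2.imwrite("pics/"+save,img)
    return img,K,T,s
def ray(p,K,T):
    d=np.array([(p[0]-K[0,2])/K[0,0],-(p[1]-K[1,2])/K[1,1],-1]);return T[:3,3],T[:3,:3]@d
def onz(p,K,T,z):
    o,d=ray(p,K,T);return (o+d*(z-o[2])/d[2])[:2]
def proj(P,K,T):
    c=np.linalg.inv(T)@np.append(P,1);return np.array([K[0,0]*c[0]/-c[2]+K[0,2],K[1,1]*c[1]/c[2]+K[1,2]])
def yaw(s):
    w,x,y,z=s["tool_rot"];m=R.from_quat([x,y,z,w]).as_matrix();return np.degrees(np.arctan2(m[1,0],m[0,0])),m
def discs(img,K,T,z=110):
    hsv=cv2.cvtColor(img,cv2.COLOR_BGR2HSV);out=[]
    m=((hsv[...,2]>200)&(hsv[...,1]>0)).astype(np.uint8)
    return m
E
python3 - <<'E'
from h import *
img,K,T,s=snap("wrist","w1.png");print(s["tcp_pos"],yaw(s)[0],s["time_s"],s["ft_force"])
E
```

```text
time_s: 1.4
tcp_pos: [624.9, -0.0, 366.6]
tool_rot: [-0.0, 0.257, 0.966, -0.0]
ft_force: [-0.2, 0.1, 0.3]
width: 1.0
time_s: 2.15
tcp_pos: [624.9, -0.2, 366.3]
tool_rot: [-0.0, 0.0, 1.0, 0.0]
ft_force: [0.5, -0.3, 0.2]
width: 1.0
[ 6.24859533e+02 -1.56730917e-01  3.66293044e+02] 179.94944438732503 2.15 [ 0.54005781 -0.34768178  0.24283329]
```

View pics/w1.png

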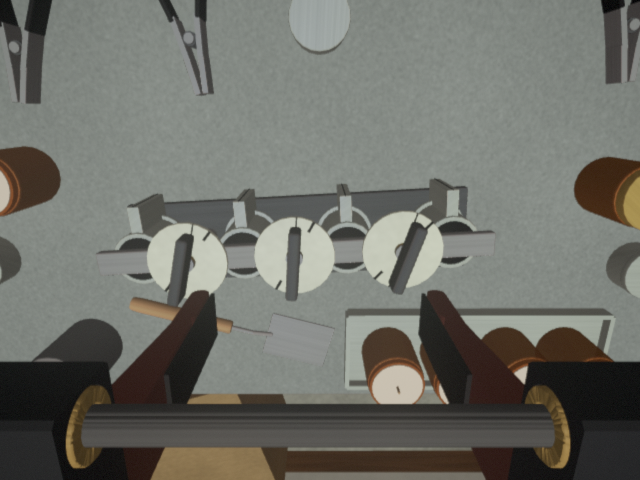

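```bash
cat >> h.py <<'E'
def analyse(img,K,T,z=110,vis=None,verbose=True):
    hsv=cv2.cvtColor(img,cv2.COLOR_BGR2HSV)
    b,g,r=[img[...,i].astype(int) for i in range(3)]
    m=((g>185)&(r-b>3)&(r-b<60)).astype(np.uint8)
    m=cv2.morphologyEx(m,cv2.MORPH_OPEN,np.ones((2,2),np.uint8))
    n,l,st,c=cv2.connectedComponentsWithStats(m)
    pts=[]
    ii,jj=np.mgrid[0:480,0:640]
    res=[]
    # group blobs (wing splits disc) by plane position
    blobs=[]
    for i in range(1,n):
        if st[i,4]<150:continue
        blobs.append((i,onz(c[i],K,T,z)))
    used=set()
    for a,(i,pa) in enumerate(blobs):
        if i in used:continue
        grp=[j for j,pb in blobs if j not in used and np.linalg.norm(pa-pb)<60]
        used|=set(grp)
        mm=np.isin(l,grp).astype(np.uint8)
        p=np.argwhere(mm)[:,::-1].astype(float)
        h=cv2.convexHull(p.astype(np.float32)).reshape(-1,2)
        w=np.array([onz(q,K,T,z) for q in h])
        (cx,cy),rad=cv2.minEnclosingCircle(w.astype(np.float32))
        if not 36<rad<50:continue
        res.append(((cx,cy),rad,mm,h))
    res.sort(key=lambda t:-t[0][1])
    return res,m
def ticks(res,img,K,T,z=110):
    out=[]
    gray=cv2.cvtColor(img,cv2.COLOR_BGR2GRAY)
    for (c,rad,mm,h) in res:
        A=[]
        th=np.radians(np.arange(0,360,1.0))
        v=[]
        for t in th:
            vals=[]
            for r_ in (35,37,39):
                P=np.array([c[0]+r_*np.cos(t),c[1]+r_*np.sin(t),z]);u=proj(P,K,T)
                if 0<=u[0]<639 and 0<=u[1]<479: vals.append(cv2.getRectSubPix(gray,(1,1),(float(u[0]),float(u[1])))[0,0])
            v.append(np.mean(vals) if vals else -1)
        v=np.array(v)
        dark=v<140
        # runs
        runs=[];i=0;d=dark.astype(int)
        k0=np.argmin(d) 
        seq=[(k0+j)%360 for j in range(360)]
        cur=[]
        for j in seq:
            if d[j]:cur.append(j)
            elif cur:runs.append(cur);cur=[]
        if cur:runs.append(cur)
        o=[]
        for r_ in runs:
            un=np.unwrap(np.radians(r_));wt=200-v[r_]
            o.append((round(float(np.degrees((un*wt).sum()/wt.sum())),1),len(r_),int(v[r_].min())))
        out.append(o)
    return out
E
python3 - <<'E'
from h import *
img=cv2.imread("pics/w1.png");s=arm.read_state();_,K,T,s=snap("wrist")
res,m=analyse(img,K,T)
for r in res:print(np.round(r[0],1),round(r[1],1))
for o in ticks(res,img,K,T):print(o)
c=np.array([r[0] for r in res]);d=c[0]-c[-1];print(np.linalg.norm(d),np.degrees(np.arctan2(-d[0],d[1])))
cv2.imwrite("pics/m1.png",m*255)
x=cv2.resize(img[180:320,90:500],None,fx=1.9,fy=1.9,interpolation=cv2.INTER_CUBIC);cv2.imwrite("pics/w1c.png",x)
E
```

```text
[685.1  90.8] 42.5
[691.2 -24.3] 42.4
[ 697.4 -139.5] 42.4
[(140.1, 5, 66), (165.0, 3, 107), (314.9, 5, 75), (351.4, 31, 54)]
[(153.4, 4, 78), (178.0, 3, 117), (328.9, 5, 73), (353.1, 21, 81)]
[(143.5, 4, 73), (168.5, 2, 117), (334.4, 33, 51), (373.5, 32, 52)]
230.59221325481022 3.0394178626000707
```

View pics/w1c.png

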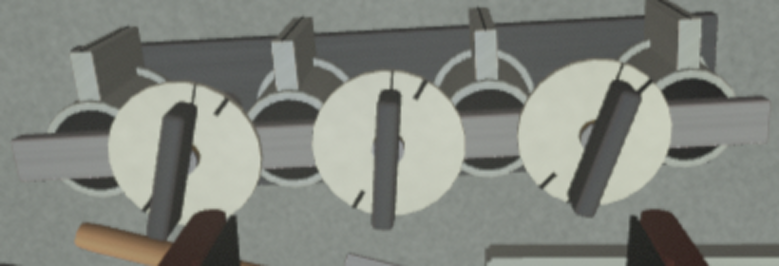

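Disc centres are about (684,89.5), (690.3,-25.6) and (696.5,-141), and the frame yaw is about 3°. The wings rest at about 162.4°, 175.7° and 166° (thin ticks), and the thick ticks are 25° clockwise of those. I'll hover over wing 1.

```bash
python3 -m crank '[[1,-0.49,0.75,1,0],[1,-0.49,0.75,1,0],[1,-0.49,0.75,1,0],[1,-0.49,0.75,1,0],[1,0,0,1,0.98],[1,0,0,0.9,0.98],[1,0,0,0.8,0.97],[1,0,0,0,0]]'; python3 - <<'E'
from h import *
img,K,T,s=snap("wrist","w2.png");print(s["tcp_pos"],yaw(s)[0],s["time_s"],s["ft_force"])
res,m=analyse(img,K,T)
for r in res:print(np.round(r[0],1),round(r[1],1))
for o in ticks(res,img,K,T):print(o)
E
```

```text
time_s: 3.25
tcp_pos: [682.5, 89.8, 163.5]
tool_rot: [-0.002, 0.153, 0.988, -0.001]
ft_force: [-0.4, -0.3, 0.3]
width: 0.999
[682.50756183  89.82000743 163.52320576] 162.39138008885092 3.25 [-0.36988762 -0.34014824  0.31385601]
[684.4  90.1] 42.6
[684.4 -26. ] 41.7
[(138.5, 4, 61), (163.5, 2, 83), (316.5, 4, 60), (341.7, 22, 80)]
[(145.9, 5, 64), (174.5, 4, 98), (191.0, 11, 135), (198.0, 1, 139), (204.0, 5, 138), (372.5, 169, 26)]
```

View pics/w2.png

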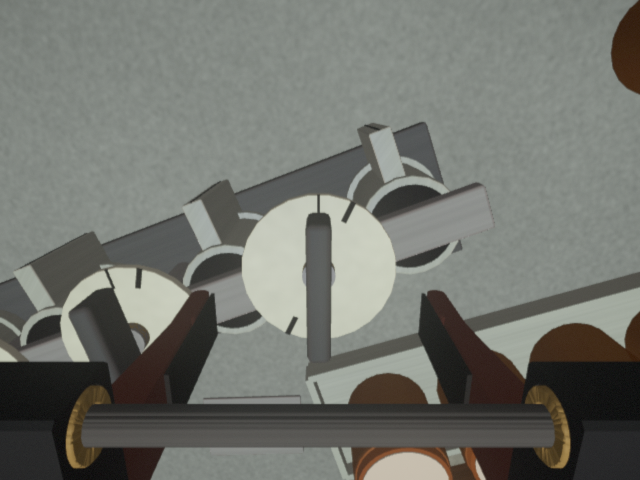

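The wing is centred between the fingers (col 318, rows 212–360) and aligned. Lower and close.

```bash
python3 -m crank '[[1,0,0,0.75,0],[1,0,0,0.7,0],[-1,0,0,0,0],[-1,0,0,0,0],[-1,0,0,0,0],[-1,0,0,0,0],[-1,0,0,0,0],[-1,0,0,0,0]]'; python3 - <<'E'
from h import *
img,K,T,s=snap("wrist","w3.png");print(s["tcp_pos"],yaw(s)[0],s["time_s"],s["ft_force"],s["wrist_torque"])
E
```

```text
time_s: 4.3
tcp_pos: [683.8, 90.0, 122.2]
tool_rot: [0.0, 0.153, 0.988, 0.0]
ft_force: [0.5, 0.0, 0.4]
width: 0.355
[683.84574949  89.98565565 122.24774853] 162.42338949588364 4.3 [0.48692615 0.0052236  0.37153701] [ 0.09028808 -0.03884122 -0.00552464]
```

View pics/w3.png

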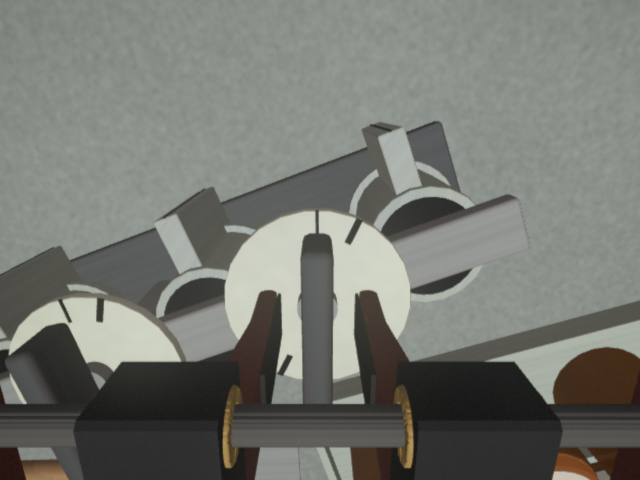

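Fingers are still closing symmetrically around the wing. A few more rows are needed.

```bash
python3 -m crank '[[-1,0,0,0.07,0],[-1,0,0,0,0],[-1,0,0,0,0],[-1,0,0,0,0],[-1,0,0,0,0],[-1,0,0,0,0]]'
```

```text
time_s: 5.1
tcp_pos: [683.6, 89.9, 119.7]
tool_rot: [-0.0, 0.153, 0.988, -0.0]
ft_force: [0.2, -0.2, -4.6]
width: 0.138
```

```bash
python3 -m crank '[[-1,0,0,0,0.7],[-1,0,0,0,0.7],[-1,0,0,0,0.7],[-1,0,0,0,0.7],[-1,0,0,0,0.7],[-1,0,0,0,0.65],[-1,0,0,0,0],[-1,0,0,0,0]]';python3 - <<'E'
from h import *
img,K,T,s=snap("wrist","w4.png");print(s["tcp_pos"],yaw(s)[0],s["time_s"],s["ft_force"],s["wrist_torque"])
E
```

```text
time_s: 6.1
tcp_pos: [683.6, 90.0, 119.7]
tool_rot: [-0.0, 0.361, 0.932, -0.0]
ft_force: [1.5, -0.2, -5.4]
width: 0.134
[683.6200232   89.97929935 119.698613  ] 137.61963234465082 6.1 [ 1.47110956 -0.20453261 -5.37856213] [-0.02472299 -0.26601635  0.24670505]
```

View pics/w4.png

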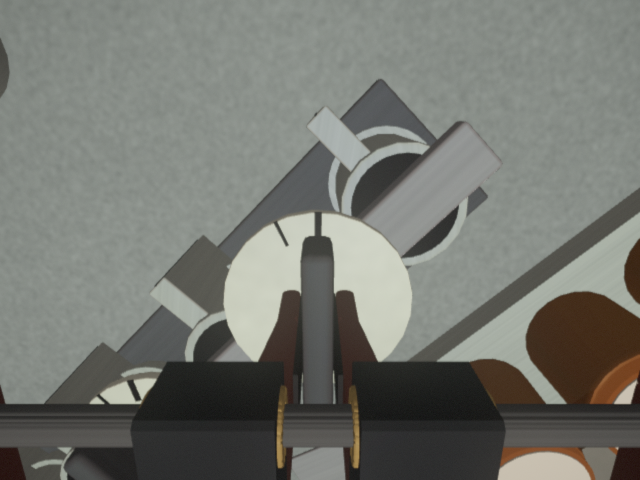

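The wing sits on the thick tick (318,222), and the 0.247 N·m torque matches 0.44 rad. Hold it here.

```bash
python3 -m crank '[[-1,0,0,0,0],[-1,0,0,0,0],[-1,0,0,0,0],[-1,0,0,0,0],[-1,0,0,0,0],[-1,0,0,0,0],[-1,0,0,0,0],[-1,0,0,0,0],[-1,0,0,0,0],[-1,0,0,0,0]]';python3 -c "from h import *;print(arm.read_state()['wrist_torque'])"; python3 -m crank '[[-1,0,0,0,0],[-1,0,0,0,0],[-1,0,0,0,0],[-1,0,0,0,0],[-1,0,0,0,0],[-1,0,0,0,0],[-1,0,0,0,0],[-1,0,0,0,0],[-1,0,0,0,0]]';python3 -c "from h import *;print(arm.read_state()['wrist_torque'])"
```

```text
time_s: 7.4
tcp_pos: [683.5, 90.1, 120.5]
tool_rot: [-0.0, 0.362, 0.932, -0.0]
ft_force: [-2.8, -1.0, -2.4]
width: 0.141
[-0.12471856  0.66513061  0.2140758 ]
time_s: 8.52
tcp_pos: [683.6, 90.1, 120.4]
tool_rot: [-0.0, 0.362, 0.932, -0.0]
ft_force: [-5.2, 0.1, 1.3]
width: 0.145
[-0.16586324  1.13132319  0.18822159]
```

```bash
python3 - <<'E'
from h import *
img,K,T,s=snap("wrist","w5.png");print(s["tcp_pos"],yaw(s)[0],s["time_s"],s["ft_force"],s["wrist_torque"])
E
```

```text
[683.60517476  90.06594409 120.4460196 ] 137.52178571201904 8.525 [-5.24838161  0.10699154  1.30037464] [-0.16586324  1.13132319  0.18822159]
```

View pics/w5.png

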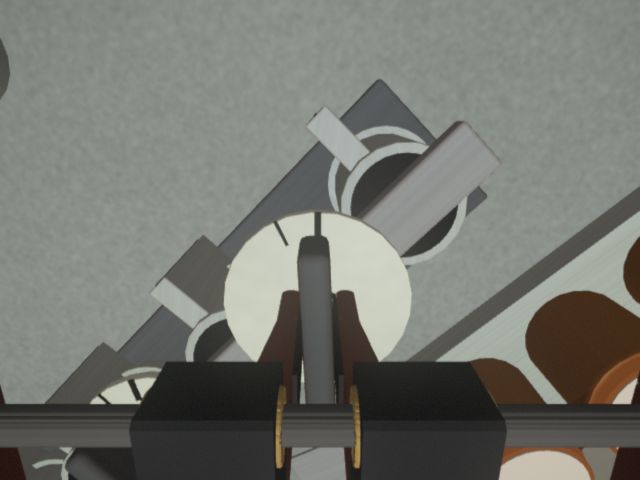

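The wing crept about 3° back in the pads (its tip is now at col 314). I'll re-wind slightly and hold the full two seconds with small creep compensation.

```bash
python3 -m crank '[[-1,0,0,0,0.35],[-1,0,0,0,0.2],[-1,0,0,0,0.02],[-1,0,0,0,0.02],[-1,0,0,0,0.02],[-1,0,0,0,0.02],[-1,0,0,0,0.02],[-1,0,0,0,0.02],[-1,0,0,0,0.02],[-1,0,0,0,0.02]]';python3 - <<'E'
from h import *
img,K,T,s=snap("wrist");print(s["tcp_pos"],yaw(s)[0],s["time_s"],s["ft_force"],s["wrist_torque"])
cv2.imwrite("pics/w6.png",cv2.resize(img[150:400,200:450],None,fx=2.2,fy=2.2,interpolation=cv2.INTER_CUBIC))
E
```

```text
time_s: 9.82
tcp_pos: [683.6, 90.1, 120.5]
tool_rot: [-0.0, 0.397, 0.918, -0.0]
ft_force: [-5.3, 0.0, 1.6]
width: 0.142
[683.62456628  90.08347999 120.46349101] 133.2662225522739 9.825 [-5.30202046  0.01357933  1.5933903 ] [-0.20726774  1.10633267  0.24790074]
```

View pics/w6.png

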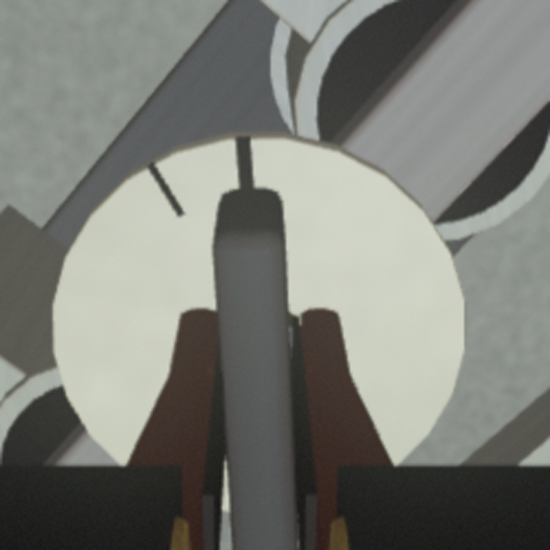

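The wing is on the tick again (tick at (245,165) in the crop, wing tip at (250,195)). Hold again.

```bash
python3 -m crank '[[-1,0,0,0,0.01],[-1,0,0,0,0.01],[-1,0,0,0,0.01],[-1,0,0,0,0.01],[-1,0,0,0,0.01],[-1,0,0,0,0.01],[-1,0,0,0,0.01],[-1,0,0,0,0.01],[-1,0,0,0,0.01],[-1,0,0,0,0.01]]';python3 - <<'E'
from h import *
img,K,T,s=snap("wrist");print(s["tcp_pos"],yaw(s)[0],s["time_s"],s["ft_force"],s["wrist_torque"])
cv2.imwrite("pics/w7.png",cv2.resize(img[150:400,200:450],None,fx=2.2,fy=2.2,interpolation=cv2.INTER_CUBIC))
E
```

```text
time_s: 11.12
tcp_pos: [683.6, 90.1, 120.5]
tool_rot: [-0.0, 0.401, 0.916, -0.0]
ft_force: [-5.2, -0.7, 1.6]
width: 0.143
[683.61185699  90.06508367 120.46645004] 132.66735846882 11.125 [-5.19780161 -0.73868803  1.5830265 ] [-0.19954935  1.13156599  0.2749726 ]
```

View pics/w7.png

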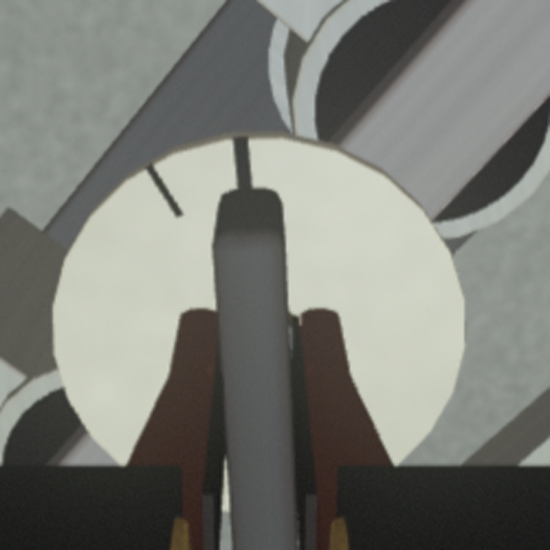

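```bash
python3 -m crank '[[-1,0,0,0,-0.1],[-1,0,0,0,0],[-1,0,0,0,0],[-1,0,0,0,0],[-1,0,0,0,0],[-1,0,0,0,0],[-1,0,0,0,0],[-1,0,0,0,0]]';python3 -c "from h import *;print(arm.read_state()['wrist_torque'])"; python3 -m crank '[[-1,0,0,0,-0.9],[-1,0,0,0,-0.9],[-1,0,0,0,-0.9],[-1,0,0,0,-0.9],[-1,0,0,0,-0.9],[0,0,0,0,0],[0,0,0,0,0],[0,0,0,0,0],[0,0,0,-1,0],[0,0,0,-0.5,0]]';python3 - <<'E'
from h import *
img,K,T,s=snap("wrist","w8.png");print(s["tcp_pos"],yaw(s)[0],s["time_s"],s["ft_force"],s["wrist_torque"],s["width"])
res,m=analyse(img,K,T)
for r in res:print(np.round(r[0],1),round(r[1],1))
for o in ticks(res,img,K,T):print(o)
E
```

```text
time_s: 12.18
tcp_pos: [683.6, 90.1, 120.5]
tool_rot: [-0.0, 0.397, 0.918, -0.0]
ft_force: [-5.3, -0.3, 1.7]
width: 0.14
[-0.17267242  1.16467414  0.26653426]
time_s: 13.42
tcp_pos: [684.7, 90.3, 166.7]
tool_rot: [0.001, 0.172, 0.985, 0.0]
ft_force: [-0.1, 0.3, 0.3]
width: 0.503
[684.68338723  90.33676537 166.69348413] 160.23478124199502 13.425 [-0.10785858  0.33197341  0.25254724] [ 0.08481995 -0.03519292  0.00453032] 0.502877593242352
[684.3  90.2] 42.7
[690.7 -24.8] 42.6
[(40.0, 13, 84), (138.5, 4, 63), (163.5, 2, 95), (281.1, 15, 68), (316.5, 4, 61), (340.7, 22, 81)]
[(152.1, 5, 56), (177.1, 3, 67), (227.1, 23, 77), (340.8, 123, 29)]
```

View pics/w8.png

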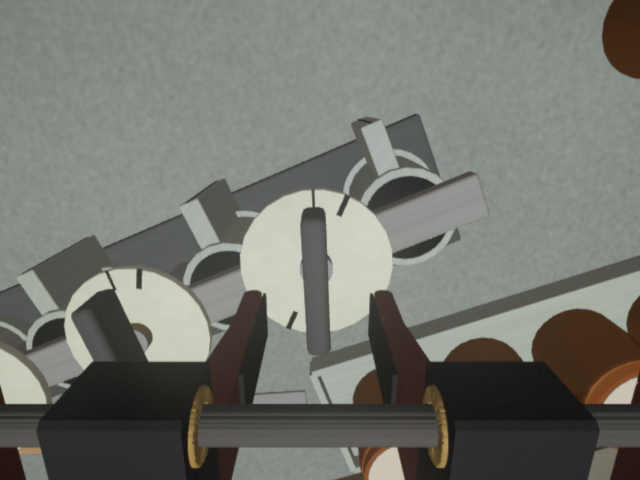

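Wing 1 is back at rest and its ticks are unchanged (138.5°/163.5°). On to wing 2.

```bash
python3 -m crank '[[0,-0.36,-0.89,0,0],[0,-0.36,-0.89,0,0],[0,-0.37,-0.89,0,0],[0,-0.37,-0.88,0,0],[0,0,0,0,-0.9],[0,0,0,0,-0.9],[0,0,0,0,-0.8],[0,0,0,0,0]]';python3 - <<'E'
from h import *
img,K,T,s=snap("wrist","w9.png");print(s["tcp_pos"],yaw(s)[0],s["time_s"],s["ft_force"],s["wrist_torque"],s["width"])
res,m=analyse(img,K,T)
for r in res:print(np.round(r[0],1),round(r[1],1))
for o in ticks(res,img,K,T):print(o)
E
```

```text
time_s: 14.48
tcp_pos: [689.0, -25.2, 164.6]
tool_rot: [-0.0, 0.037, 0.999, 0.0]
ft_force: [-0.3, 0.3, 0.6]
width: 0.501
[688.95968901 -25.15354624 164.5719854 ] 175.8071174230138 14.475 [-0.3447257   0.32962121  0.62898472] [ 0.05610459 -0.03323915 -0.05317986] 0.5005780748542976
[684.   90.4] 42.7
[690.4 -24.5] 42.7
[ 696.8 -139.5] 42.6
[(130.3, 42, 34), (163.5, 4, 51), (316.5, 4, 50), (366.5, 56, 41)]
[(57.2, 21, 55), (152.1, 5, 61), (177.4, 2, 85), (293.3, 18, 57), (330.1, 5, 60), (355.5, 22, 80)]
[(142.5, 4, 59), (167.9, 3, 61), (327.3, 44, 46)]
```

View pics/w9.png

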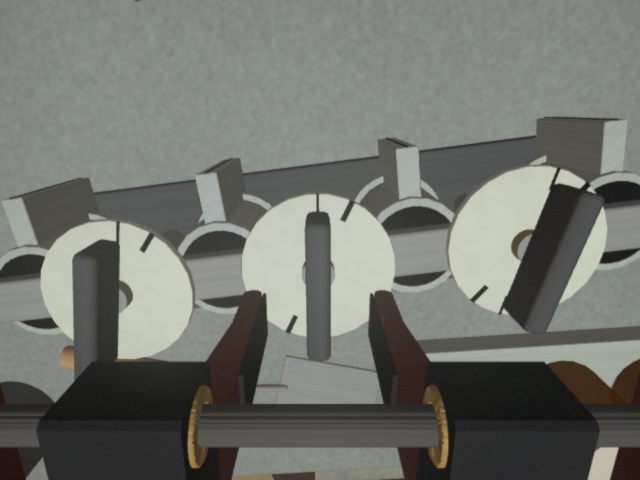

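Wing 2 is aligned at col 318. Lower a bit deeper this time, close, wind.

```bash
python3 -m crank '[[0,0,0,0.8,0],[0,0,0,0.8,0],[-1,0,0,0,0],[-1,0,0,0,0],[-1,0,0,0,0],[-1,0,0,0,0],[-1,0,0,0,0],[-1,0,0,0,0],[-1,0,0,0,0]]';python3 -m crank '[[-1,0,0,0,0.7],[-1,0,0,0,0.7],[-1,0,0,0,0.7],[-1,0,0,0,0.7],[-1,0,0,0,0.7],[-1,0,0,0,0.62],[-1,0,0,0,0],[-1,0,0,0,0]]';python3 - <<'E'
from h import *
img,K,T,s=snap("wrist");print(s["tcp_pos"],yaw(s)[0],s["time_s"],s["ft_force"],s["wrist_torque"])
cv2.imwrite("pics/w10.png",cv2.resize(img[150:400,200:450],None,fx=2.2,fy=2.2,interpolation=cv2.INTER_CUBIC))
E
```

```text
time_s: 15.65
tcp_pos: [689.7, -25.0, 118.1]
tool_rot: [0.001, 0.036, 0.999, 0.0]
ft_force: [-0.8, -0.3, 5.8]
width: 0.138
time_s: 16.65
tcp_pos: [689.7, -24.9, 118.1]
tool_rot: [0.001, 0.249, 0.969, 0.0]
ft_force: [0.6, -0.1, 5.2]
width: 0.138
[689.69184255 -24.86511107 118.09845279] 151.17370875774037 16.65 [ 0.64514396 -0.14368226  5.17463424] [0.09599059 0.06563741 0.1861452 ]
```

View pics/w10.png

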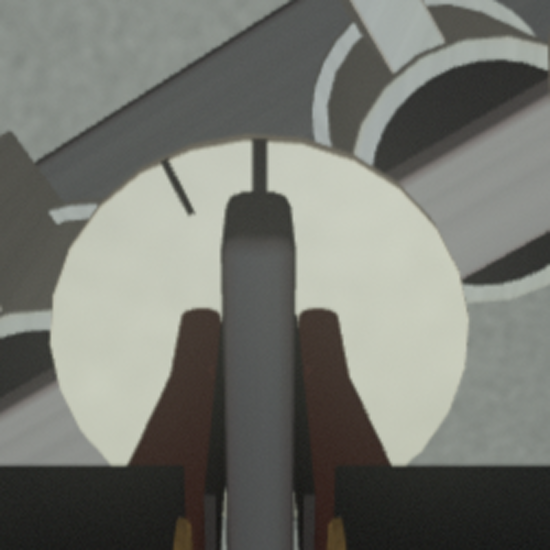

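Wing 2 is on the thick tick (260,165 in the crop). Hold.

```bash
python3 -m crank '[[-1,0,0,0,0],[-1,0,0,0,0],[-1,0,0,0,0],[-1,0,0,0,0],[-1,0,0,0,0],[-1,0,0,0,0],[-1,0,0,0,0],[-1,0,0,0,0]]';python3 -c "from h import *;print(arm.read_state()['wrist_torque'])"; python3 -m crank '[[-1,0,0,0,0],[-1,0,0,0,0],[-1,0,0,0,0],[-1,0,0,0,0],[-1,0,0,0,0],[-1,0,0,0,0],[-1,0,0,0,0],[-1,0,0,0,0],[-1,0,0,0,0],[-1,0,0,0,0]]';python3 - <<'E'
from h import *
img,K,T,s=snap("wrist");print(s["tcp_pos"],yaw(s)[0],s["time_s"],s["ft_force"],s["wrist_torque"])
cv2.imwrite("pics/w11.png",cv2.resize(img[150:400,200:450],None,fx=2.2,fy=2.2,interpolation=cv2.INTER_CUBIC))
E
```

```text
time_s: 17.7
tcp_pos: [689.7, -24.9, 118.1]
tool_rot: [0.001, 0.249, 0.969, 0.0]
ft_force: [0.3, 0.5, 5.0]
width: 0.129
[0.00776384 0.06745841 0.19276506]
time_s: 18.95
tcp_pos: [689.7, -24.9, 118.1]
tool_rot: [0.001, 0.249, 0.969, 0.0]
ft_force: [-0.8, 0.7, 4.9]
width: 0.139
[689.73398785 -24.87659246 118.13949179] 151.16943581228543 18.95 [-0.82823897  0.68003027  4.9077247 ] [0.11842786 0.01560523 0.2352628 ]
```

View pics/w11.png

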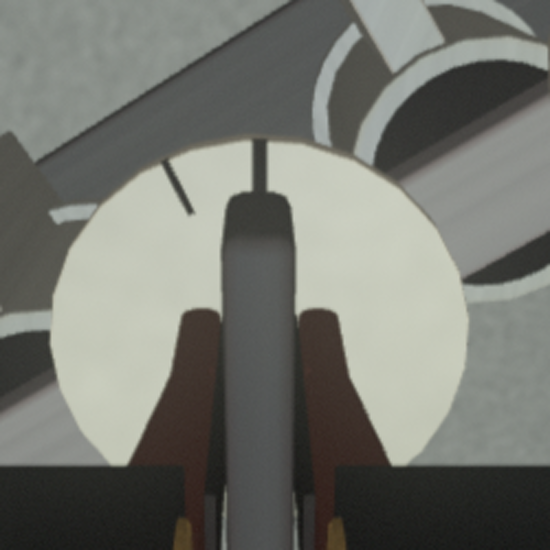

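No creep, torque about 0.235. Release and go to wing 3.

```bash
python3 -m crank '[[-1,0,0,0,-0.9],[-1,0,0,0,-0.9],[-1,0,0,0,-0.8],[-1,0,0,0,-0.8],[-1,0,0,0,-0.72],[0,0,0,0,0],[0,0,0,0,0],[0,0,0,0,0],[0,0,0,-1,0],[0,0,0,-0.6,0]]';python3 -m crank '[[0,-0.12,-0.95,0,0],[0,-0.12,-0.95,0,0],[0,-0.12,-0.95,0,0],[0,-0.12,-0.95,0,0],[0,0,0,0,0.75],[0,0,0,0,0.75],[0,0,0,0,0]]';python3 - <<'E'
from h import *
img,K,T,s=snap("wrist","w12.png");print(s["tcp_pos"],yaw(s)[0],s["time_s"],s["ft_force"],s["wrist_torque"],s["width"])
res,m=analyse(img,K,T)
for r in res:print(np.round(r[0],1),round(r[1],1))
for o in ticks(res,img,K,T):print(o)
E
```

```text
time_s: 20.25
tcp_pos: [689.5, -24.9, 166.3]
tool_rot: [0.001, 0.036, 0.999, 0.0]
ft_force: [0.0, 0.7, -0.3]
width: 0.499
time_s: 21.12
tcp_pos: [695.2, -139.7, 165.2]
tool_rot: [0.0, 0.114, 0.993, -0.0]
ft_force: [0.3, 0.1, -0.8]
width: 0.502
[ 695.20988778 -139.70967876  165.15306915] 166.88055437839716 21.125 [ 0.31110362  0.11120301 -0.76558345] [ 0.05018994 -0.04216681 -0.05921146] 0.5022216484931408
[690.5 -24.6] 42.6
[ 696.8 -139.2] 42.7
[(138.4, 8, 113), (152.0, 7, 31), (176.9, 3, 48), (330.2, 5, 45), (375.0, 45, 39)]
[(48.1, 21, 55), (142.9, 5, 60), (167.6, 2, 80), (284.1, 17, 57), (320.1, 5, 58), (345.7, 22, 80)]
```

View pics/w12.png

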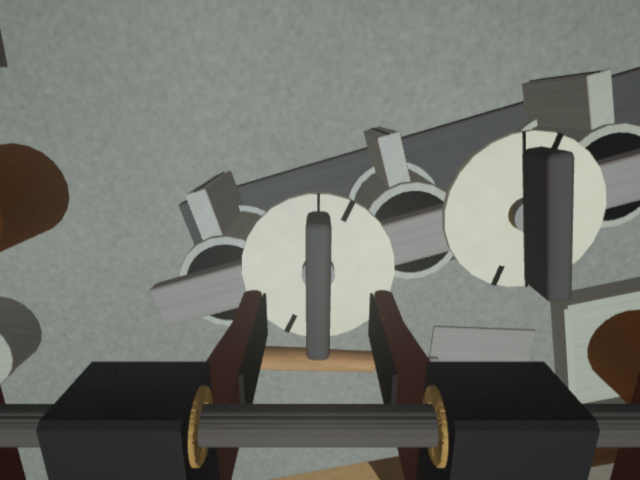

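Wing 2 is back at rest with its disc ticks unchanged. Wing 3 is aligned.

```bash
python3 -m crank '[[0,0,0,0.8,0],[0,0,0,0.8,0],[-1,0,0,0,0],[-1,0,0,0,0],[-1,0,0,0,0],[-1,0,0,0,0],[-1,0,0,0,0],[-1,0,0,0,0],[-1,0,0,0,0]]';python3 -m crank '[[-1,0,0,0,0.7],[-1,0,0,0,0.7],[-1,0,0,0,0.7],[-1,0,0,0,0.7],[-1,0,0,0,0.7],[-1,0,0,0,0.7],[-1,0,0,0,0],[-1,0,0,0,0],[-1,0,0,0,0],[-1,0,0,0,0]]';python3 - <<'E'
from h import *
img,K,T,s=snap("wrist");print(s["tcp_pos"],yaw(s)[0],s["time_s"],s["ft_force"],s["wrist_torque"])
cv2.imwrite("pics/w13.png",cv2.resize(img[150:400,200:450],None,fx=2.2,fy=2.2,interpolation=cv2.INTER_CUBIC))
E
```

```text
time_s: 22.3
tcp_pos: [695.8, -139.8, 118.2]
tool_rot: [0.001, 0.114, 0.993, 0.0]
ft_force: [-1.8, -0.1, 7.0]
width: 0.132
time_s: 23.55
tcp_pos: [695.9, -139.6, 118.2]
tool_rot: [0.001, 0.328, 0.945, 0.0]
ft_force: [-0.6, -0.1, 6.1]
width: 0.135
[ 695.91862637 -139.63121632  118.21881462] 141.70004832716276 23.55 [-0.60077618 -0.06818758  6.10072179] [0.06523245 0.06003839 0.25097169]
```

View pics/w13.png

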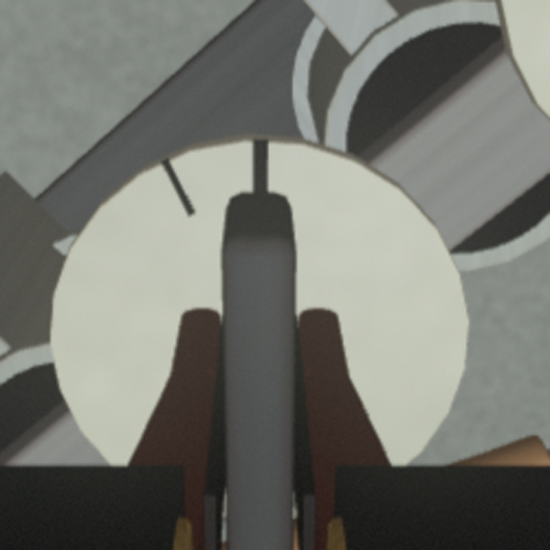

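Wing 3 is on its tick (260,165 in the crop). Hold.

```bash
python3 -m crank '[[-1,0,0,0,0],[-1,0,0,0,0],[-1,0,0,0,0],[-1,0,0,0,0],[-1,0,0,0,0],[-1,0,0,0,0],[-1,0,0,0,0],[-1,0,0,0,0]]';python3 -c "from h import *;print(arm.read_state()['wrist_torque'])"; python3 -m crank '[[-1,0,0,0,0],[-1,0,0,0,0],[-1,0,0,0,0],[-1,0,0,0,0],[-1,0,0,0,0],[-1,0,0,0,0],[-1,0,0,0,0],[-1,0,0,0,0],[-1,0,0,0,0]]';python3 -c "from h import *;print(arm.read_state()['wrist_torque'])"; python3 -m crank '[[-1,0,0,0,-0.9],[-1,0,0,0,-0.9],[-1,0,0,0,-0.8],[-1,0,0,0,-0.8],[-1,0,0,0,-0.8],[0,0,0,0,0],[0,0,0,0,0],[0,0,0,0,0],[0.6,0,0,-1,0],[1,0,0,-1,0]]'
python3 - <<'E'
from h import *
img,K,T,s=snap("wrist","w14.png");print(s["tcp_pos"],yaw(s)[0],s["time_s"],s["ft_force"],s["wrist_torque"],s["width"])
res,m=analyse(img,K,T)
for r in res:print(np.round(r[0],1),round(r[1],1))
for o in ticks(res,img,K,T):print(o)
snap("scene","s1.png");snap("side","d1.png")
E
```

```text
time_s: 24.6
tcp_pos: [695.9, -139.6, 118.2]
tool_rot: [0.001, 0.328, 0.945, 0.0]
ft_force: [-0.4, 0.7, 6.0]
width: 0.136
[0.10024878 0.01854613 0.26931025]
time_s: 25.72
tcp_pos: [695.9, -139.6, 118.2]
tool_rot: [0.001, 0.328, 0.945, 0.0]
ft_force: [-0.3, 1.0, 6.3]
width: 0.137
[ 0.06502394 -0.01099329  0.27465271]
time_s: 26.98
tcp_pos: [694.8, -139.6, 177.1]
tool_rot: [-0.001, 0.115, 0.993, 0.0]
ft_force: [-0.2, 0.0, -0.3]
width: 0.664
[ 694.83438648 -139.64765079  177.13140516] 166.82951805453968 26.975 [-0.18460084  0.04726072 -0.33776401] [ 0.04902884 -0.11991829  0.03303718] 0.6640910161304091
[690.5 -24.6] 42.5
[ 696.9 -139.3] 42.6
[(139.5, 4, 128), (152.0, 7, 32), (176.9, 3, 49), (330.2, 5, 46), (373.7, 42, 40)]
[(142.9, 5, 59), (167.5, 2, 87), (320.5, 4, 61), (345.7, 22, 79)]
```

View pics/s1.png

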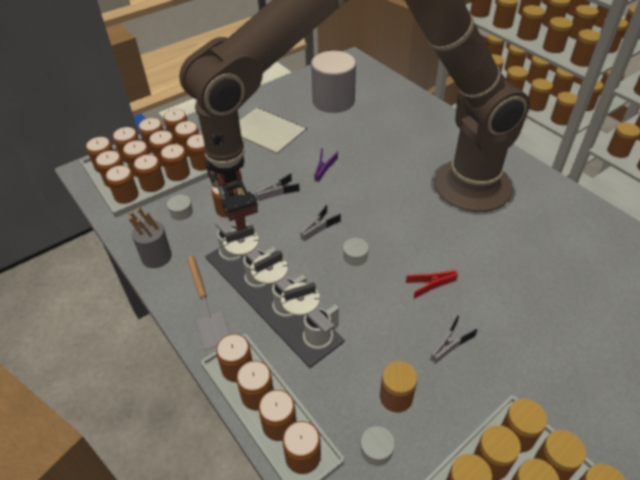

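View pics/d1.png

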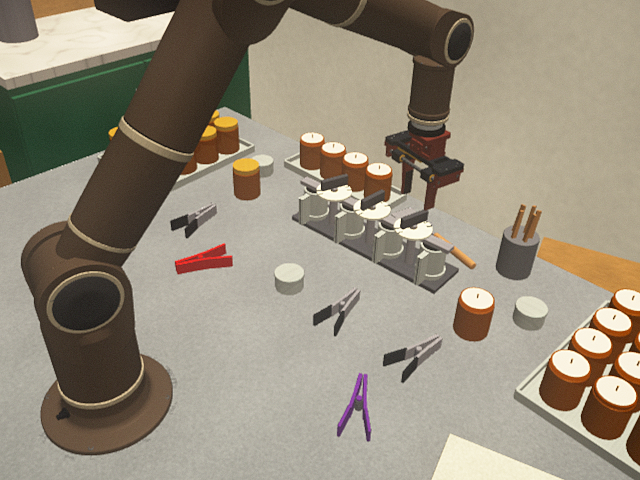

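View pics/w14.png

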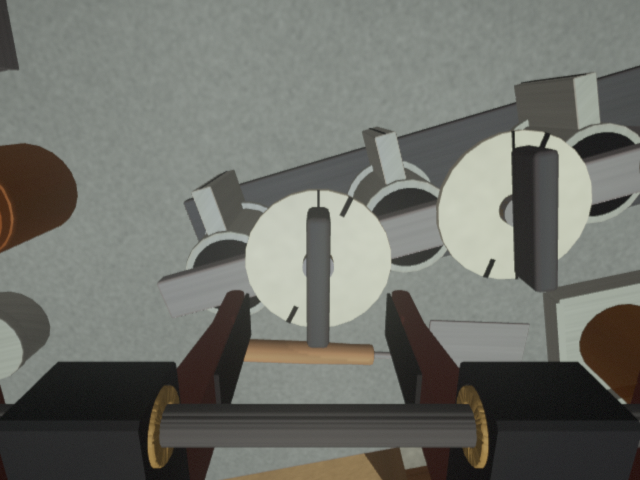

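The first round is done and the ticks are unchanged. There are three target clamps: A (side 340,308), B (415,355) and C (195,218). I'll rough-locate them from the fixed cameras.

```bash
python3 - <<'E'
from h import *
_,K,T,s=snap("side")
for n,p in dict(A_pin=(342,305),B_pin=(420,350),C_pin=(196,217),A_h1=(322,317),A_h2=(340,328),A_tip=(358,291),B_tip=(440,340),C_tip=(215,206),red=(205,262),purp=(358,400),tin=(289,270),jarR=(473,330)).items():print(n,np.round(onz(p,K,T,20 if n[0]in"ABC" else 10)))
_,K,T,s=snap("scene")
for n,p in dict(A_pin=(318,222),B_pin=(275,188),C_pin=(452,342)).items():print(n,np.round(onz(p,K,T,20)))
E
```

```text
A_pin [ 468. -139.]
B_pin [ 481. -332.]
C_pin [447. 339.]
A_h1 [ 412. -134.]
A_h2 [ 415. -182.]
A_tip [ 526. -133.]
B_tip [ 531. -344.]
C_tip [512. 346.]
red [359. 188.]
purp [ 311. -322.]
tin [477.  32.]
jarR [ 611. -370.]
A_pin [ 460. -146.]
B_pin [ 475. -334.]
C_pin [451. 343.]
```

All three clamps point roughly +x. I'll go above clamp A and turn the tool half round so the camera sees the jaws ahead of the grip.

```bash
python3 -m crank '[[1,0.95,-0.23,-0.2,0],[1,0.95,-0.23,-0.2,0],[1,0.95,-0.23,-0.2,0],[1,0.95,-0.23,-0.2,0],[1,0.95,-0.23,-0.2,0],[1,0.95,-0.23,-0.2,0],[1,0.95,-0.23,-0.2,0],[1,0.95,-0.23,-0.2,0],[1,0.95,-0.23,-0.2,0],[1,0,0,0,1]]' | head -2;python3 -m crank '[[1,0,0,0,1],[1,0,0,0,1],[1,0,0,0,1],[1,0,0,0,1],[1,0,0,0,1],[1,0,0,0,1],[1,0,0,0,1],[1,0,0,0,1],[1,0,0,0,1],[1,0,0,0,1]]' | head -2;python3 -m crank '[[1,0,0,0,1],[1,0,0,0,1],[1,0,0,0,1],[1,0,0,0,1],[1,0,0,0,1],[1,0,0,0,1],[1,0,0,0,1],[1,0,0,0,1],[1,0,0,0,1],[1,0,0,0,1]]' | head -2; python3 -m crank '[[1,0,0,0,1],[1,0,0,0,1],[1,0,0,0,1],[1,0,0,0,1],[1,0,0,0,1],[1,0,0,0,1],[1,0,0,0,0],[1,0,0,0,0]]'
python3 - <<'E'
from h import *
img,K,T,s=snap("wrist","w15.png");print(s["tcp_pos"],yaw(s)[0],s["time_s"],s["q"])
E
```

```text
time_s: 28.48
tcp_pos: [429.0, -142.3, 230.5]
time_s: 29.72
tcp_pos: [430.5, -141.8, 229.8]
time_s: 30.98
tcp_pos: [430.5, -141.8, 229.8]
time_s: 31.98
tcp_pos: [430.9, -141.9, 230.5]
tool_rot: [-0.0, 0.999, 0.044, -0.001]
ft_force: [-0.0, -0.6, -0.0]
width: 1.001
[ 430.92082413 -141.85735973  230.47421201] 4.989454129740988 31.975 [ 0.23086004  0.11125017 -0.02134659  1.9791763   0.00273894  1.05231857
 -1.2754287 ]
```

View pics/w15.png

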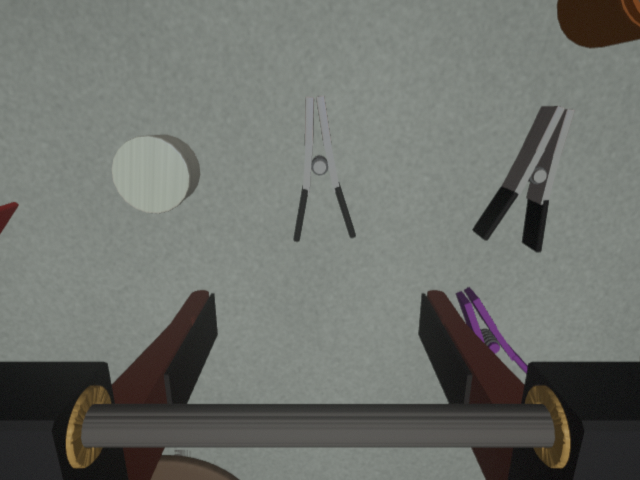

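Clamp A has its pin at (319,165), handle ends at (297,240) and (353,236), and jaw tips near (308,98) and (320,98).

```bash
cat >> h.py <<'E'
def handles(img,K,T,z=25,box=None):
    "black handle blobs -> list of (pixel centroid, area)"
    v=img.max(2).astype(int)
    m=((v<60)).astype(np.uint8)
    if box: 
        k=np.zeros_like(m);x0,y0,x1,y1=box;k[y0:y1,x0:x1]=1;m&=k
    n,l,st,c=cv2.connectedComponentsWithStats(m)
    return [(np.round(c[i],1),st[i,4],st[i,:4].tolist()) for i in range(1,n) if st[i,4]>80],m
def goal(s,xy,yawt):
    y,_=yaw(s);d=np.array(xy)-s["tcp_pos"][:2];p=np.radians(y)
    return np.round([d@[np.cos(p),np.sin(p)]/30,d@[np.sin(p),-np.cos(p)]/30,(y-yawt)/6],2)
E
python3 - <<'E'
from h import *
img=cv2.imread("pics/w15.png");_,K,T,s=snap("wrist")
b,m=handles(img,K,T,box=(270,60,380,280));print(b)
ps=[onz(x[0],K,T,25) for x in b];print(np.round(ps,1),np.mean(ps,0))
pin=onz((319,165),K,T,30);tip=onz((314,98),K,T,28);he=(onz((297,239),K,T,25)+onz((353,236),K,T,25))/2
print(pin,tip,he);d=tip-he;print(np.degrees(np.arctan2(d[1],d[0])),np.linalg.norm(d))
mid=np.mean(ps,0);d=pin-mid;print(np.degrees(np.arctan2(d[1],d[0])))
a=np.arctan2(*(tip-he)[::-1]);g=pin-45*np.array([np.cos(a),np.sin(a)]);print(g,goal(s,g,np.degrees(a)))
E
```

```text
[(array([344.8, 211.6]), np.int32(271), [336, 187, 19, 50]), (array([300.4, 215.1]), np.int32(263), [294, 190, 13, 51])]
[[ 428.6 -167. ]
 [ 421.9 -127.3]] [ 425.27857184 -147.15510427]
[ 468.80969971 -140.02775646] [ 522.79792139 -131.10272051] [ 402.71596649 -151.43423463]
9.609820614888442 121.79099457260588
9.298528773846709
[ 424.441165   -147.53995503] [-0.24  0.17 -0.77]
```

```bash
python3 -m crank '[[1,-0.24,0.17,0,-0.75],[1,0,0,1,0],[1,0,0,1,0],[1,0,0,1,0],[1,0,0,1,0],[1,0,0,1,0],[1,0,0,1,0],[1,0,0,0.8,0],[1,0,0,0.6,0],[1,0,0,0,0]]'
python3 - <<'E'
from h import *
img,K,T,s=snap("wrist","w16.png");print(s["tcp_pos"],yaw(s)[0],s["time_s"])
E
```

```text
time_s: 33.33
tcp_pos: [423.7, -147.4, 8.0]
tool_rot: [-0.0, 0.997, 0.082, -0.001]
ft_force: [0.8, 0.7, -0.2]
width: 1.0
[ 423.66414765 -147.36862838    8.02243104] 9.409640413115158 33.325
```

View pics/w16.png

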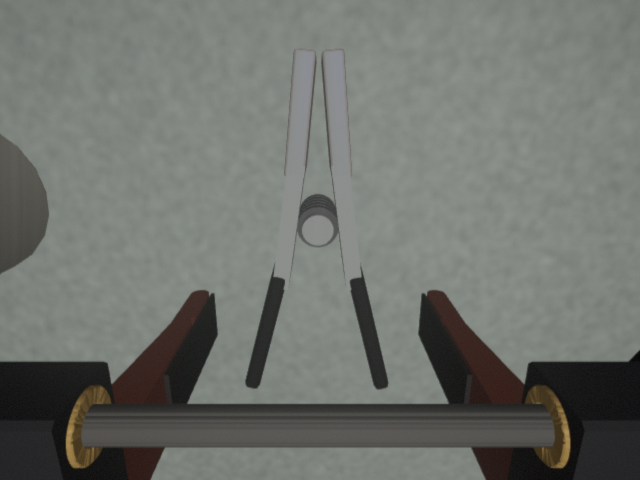

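The clamp is symmetric between the fingers. Squeeze and lift.

```bash
python3 -m crank '[[-1,0,0,0,0],[-1,0,0,0,0],[-1,0,0,0,0],[-1,0,0,0,0],[-1,0,0,0,0],[-1,0,0,0,0],[-1,0,0,0,0],[-1,0,0,0,0],[-1,0,0,0,0],[-1,0,0,0,0]]'
python3 - <<'E'
from h import *
img,K,T,s=snap("wrist","w17.png");print(s["tcp_pos"],yaw(s)[0],s["time_s"])
E
```

```text
time_s: 34.62
tcp_pos: [424.7, -147.6, 9.3]
tool_rot: [0.0, 0.997, 0.082, 0.0]
ft_force: [-0.9, 0.8, 6.3]
width: 0.264
[ 424.67737294 -147.62336613    9.2991543 ] 9.352372682099572 34.625
```

View pics/w17.png

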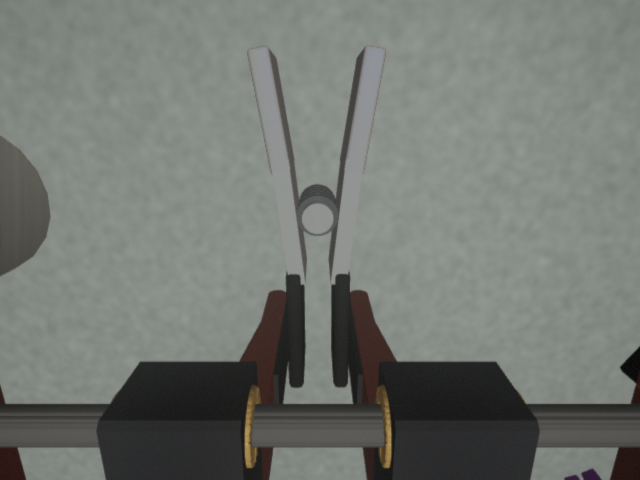

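Squeezed fully, with the jaws open and symmetric. Lift, turn to the frame's heading and go to the stand-off in front of ear 3.

```bash
python3 -m crank '[[-1,0,0,-0.6,0],[-1,0,0,-0.6,0.5],[-1,0,0,0,0.55],[-1,0.8,-0.42,0,0],[-1,0.8,-0.42,0,0],[-1,0.8,-0.43,0,0],[-1,0.77,-0.43,0,0],[-1,0,0,0,0]]'
python3 - <<'E'
from h import *
img,K,T,s=snap("wrist","w18.png");print(s["tcp_pos"],yaw(s)[0],s["time_s"])
E
```

```text
time_s: 35.67
tcp_pos: [518.0, -90.1, 44.7]
tool_rot: [-0.0, 1.0, 0.028, 0.0]
ft_force: [-0.8, -0.3, -0.2]
width: 0.267
[518.03155107 -90.08930278  44.70444443] 3.214106176031266 35.675
```

View pics/w18.png

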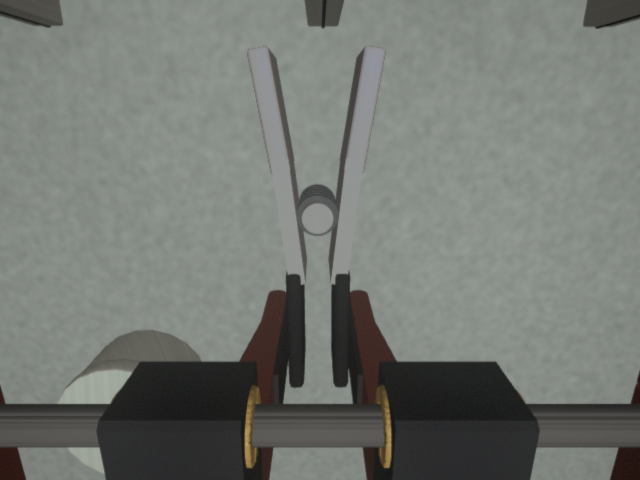

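```bash
python3 - <<'E'
from h import *
_,K,T,s=snap("wrist")
for p in((309,24),(340,25),(324,25)):print(onz(p,K,T,12))
for x in (634.8,):
  for z in(12,50,88):print(z,proj((634.8,-85.3,z),K,T))
e=np.array([634.8,-85.3]);a=np.radians(3.04);u=np.array([np.cos(a),np.sin(a)])
print(goal(s,e-u*80,3.04), goal(s,e-u*110,3.04))
E
```

```text
[634.12670966 -81.03869798]
[634.47527473 -94.03164174]
[634.10100204 -87.33496799]
12 [319.24791231  22.84607017]
50 [319.81068777   0.6221466 ]
88 [320.77063517 -37.28604037]
[1.28 0.02 0.02] [0.28 0.01 0.02]
```

The ear appears about 2 mm right of prediction, so I shift a little and look again just before the edge.

```bash
python3 -m crank '[[-1,0.4,0.06,0,0],[-1,0,0,0,0]]'
python3 - <<'E'
from h import *
img,K,T,s=snap("wrist","w19.png");print(s["tcp_pos"],yaw(s)[0],s["time_s"])
E
```

```text
time_s: 36.02
tcp_pos: [529.7, -93.5, 45.2]
tool_rot: [0.0, 1.0, 0.026, 0.001]
ft_force: [0.1, 0.2, -1.1]
width: 0.265
[529.69530332 -93.52203962  45.21190273] 3.0070724475484063 36.025
```

View pics/w19.png

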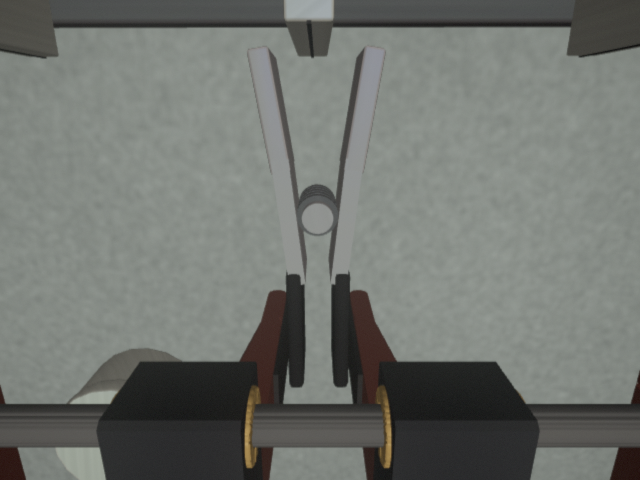

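The ear is ~1–2 mm left of jaw centre (bottom centre 312 vs 316.5). Nudge and push on.

```bash
python3 -m crank '[[-1,0.3,-0.05,0,0],[-1,0.3,0,0,0],[-1,0.25,0,0,0],[-1,0,0,0,0],[-1,0,0,0,0]]'
python3 - <<'E'
from h import *
img,K,T,s=snap("wrist","w20.png");print(s["tcp_pos"],yaw(s)[0],s["time_s"])
E
```

```text
time_s: 36.7
tcp_pos: [554.0, -90.0, 44.9]
tool_rot: [-0.0, 1.0, 0.027, -0.0]
ft_force: [0.2, -0.2, -0.7]
width: 0.267
[553.96284642 -89.95622842  44.89539448] 3.0604590405742 36.7
```

View pics/w20.png

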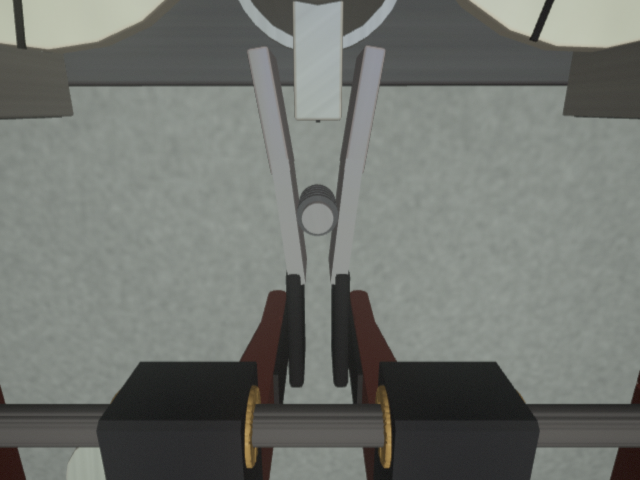

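The jaws are well astride the fin, which is centred at col 318. Release.

```bash
python3 -m crank '[[1,0,0,0,0],[1,0,0,0,0],[1,0,0,0,0],[1,0,0,0,0],[1,0,0,0,0],[1,0,0,0,0],[1,0,0,-0.5,0],[1,0,0,-1,0],[1,0,0,-1,0],[1,0,0,-1,0]]'
python3 - <<'E'
from h import *
img,K,T,s=snap("wrist","w21.png");print(s["tcp_pos"],yaw(s)[0],s["time_s"])
img,K,T,s=snap("side","d2.png")
E
```

```text
time_s: 38.0
tcp_pos: [554.3, -90.0, 152.1]
tool_rot: [0.0, 1.0, 0.027, 0.0]
ft_force: [0.7, 1.0, -0.7]
width: 1.003
[554.33486661 -89.96922265 152.12344224] 3.055641867442793 38.0
```

View pics/w21.png

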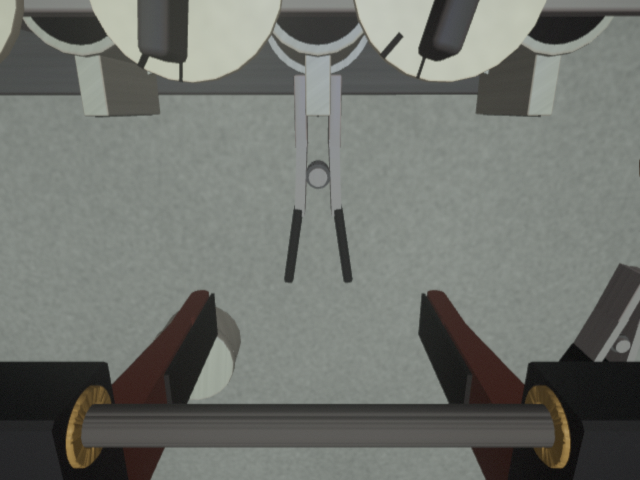

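View pics/d2.png

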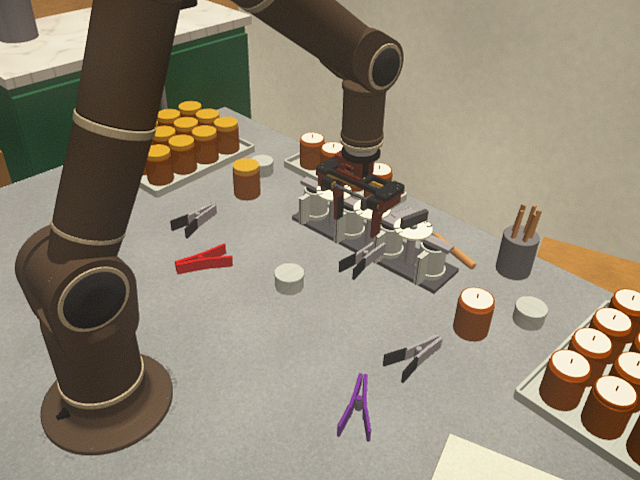

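Clamp A sits on ear 3, jaws astride, holding in the air. Next is clamp B.

```bash
python3 -m crank '[[1,-0.53,0.93,-0.25,0],[1,-0.53,0.93,-0.25,0],[1,-0.53,0.93,-0.25,0],[1,-0.53,0.93,-0.25,0],[1,-0.53,0.93,-0.25,0],[1,-0.53,0.93,-0.25,0],[1,-0.53,0.93,-0.25,0],[1,-0.53,0.93,-0.25,0],[1,0,0,0,0],[1,0,0,0,0]]'
python3 - <<'E'
from h import *
img,K,T,s=snap("wrist","w22.png");print(s["tcp_pos"],yaw(s)[0],s["time_s"])
b,m=handles(img,K,T,box=(215,60,420,400));print(b)
E
```

```text
time_s: 39.35
tcp_pos: [439.4, -318.7, 209.8]
tool_rot: [-0.0, 1.0, 0.027, -0.0]
ft_force: [0.1, 0.2, 0.7]
width: 1.0
[ 439.36599232 -318.72092428  209.79291419] 3.0845915863617055 39.35
[(array([301.6, 212.7]), np.int32(406), [289, 184, 27, 56]), (array([347.4, 223.5]), np.int32(367), [343, 197, 9, 54])]
```

View pics/w22.png

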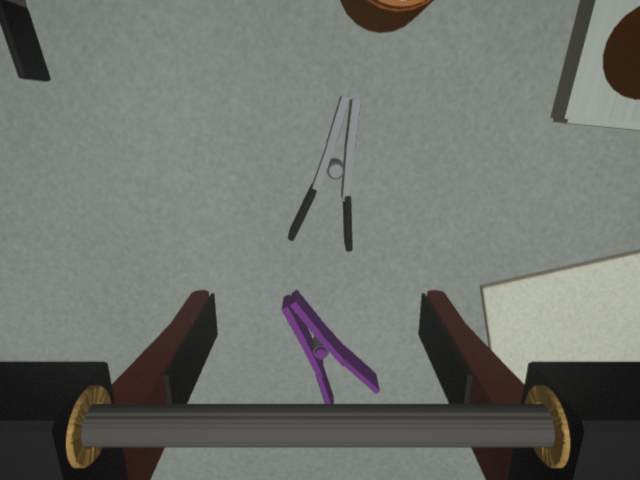

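Clamp B has its pin at (336,169), handles at (302,213) and (347,223), and tips near (350,98). The purple one's nose is at (290,297).

```bash
python3 - <<'E'
from h import *
img=cv2.imread("pics/w22.png");_,K,T,s=snap("wrist")
ps=[onz(p,K,T,25) for p in((301.6,212.7),(347.4,223.5))];mid=np.mean(ps,0)
pin=onz((336,169),K,T,30);tip=onz((351,98),K,T,28);he=(onz((291.5,238),K,T,25)+onz((348.5,249),K,T,25))/2
d=tip-he;a=np.arctan2(d[1],d[0]);print(pin,tip,he,np.degrees(a),np.linalg.norm(d));d=pin-mid;print(np.degrees(np.arctan2(d[1],d[0])))
u=np.array([np.cos(a),np.sin(a)]);g=pin-45*u;print(g,goal(s,g,np.degrees(a)))
for p in((290,296),(300,292)):
    q=onz(p,K,T,20)-g;print("purple rel",q@u,q@np.array([u[1],-u[0]]))
E
```

```text
[ 477.65931231 -331.3047652 ] [ 532.82899901 -339.27147933] [ 411.7271785  -322.19119231] -8.028084185716201 122.3003971089157
-8.749015779543612
[ 433.10032435 -325.0201338 ] [-0.23  0.21  1.86]
purple rel -78.40793891930635 -16.729807762579746
purple rel -72.65674736900706 -8.41741301552608
```

```bash
python3 -m crank '[[1,-0.23,0.21,0.3,0],[1,0,0,1,0.95],[1,0,0,1,0.95],[1,0,0,1,0],[1,0,0,1,0],[1,0,0,1,0],[1,0,0,0.8,0],[1,0,0,0.6,0],[1,0,0,0,0]]'
python3 - <<'E'
from h import *
img,K,T,s=snap("wrist","w23.png");print(s["tcp_pos"],yaw(s)[0],s["time_s"])
E
```

```text
time_s: 40.58
tcp_pos: [431.6, -325.7, 7.7]
tool_rot: [-0.001, 0.997, -0.073, -0.001]
ft_force: [0.2, 0.6, 0.1]
width: 1.002
[ 431.60169378 -325.68122475    7.67952002] -8.327217271172364 40.575
```

View pics/w23.png

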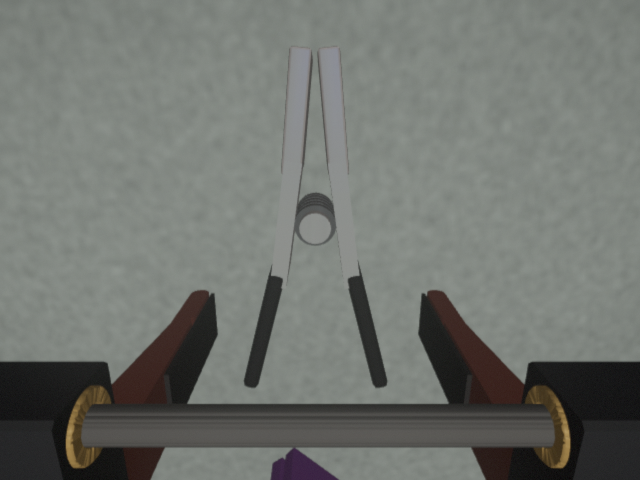

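```bash
python3 -m crank '[[-1,0,0,0,0],[-1,0,0,0,0],[-1,0,0,0,0],[-1,0,0,0,0],[-1,0,0,0,0],[-1,0,0,0,0],[-1,0,0,0,0],[-1,0,0,0,0],[-1,0,0,0,0],[-1,0,0,0,0]]'; python3 -m crank '[[-1,0,0,-0.6,0],[-1,0,0,-0.6,-0.6],[-1,0,0,0,-0.7],[-1,0,0,0,-0.6],[-1,0,0,0,0]]'
python3 - <<'E'
from h import *
img,K,T,s=snap("wrist","w24.png");print(s["tcp_pos"],yaw(s)[0],s["time_s"],goal(s,(520.1,-206.9),3.05))
E
```

```text
time_s: 41.88
tcp_pos: [432.9, -325.9, 9.3]
tool_rot: [-0.0, 0.997, -0.072, 0.0]
ft_force: [-0.5, 1.6, 6.5]
width: 0.27
time_s: 42.5
tcp_pos: [432.7, -326.5, 45.8]
tool_rot: [0.0, 1.0, 0.026, 0.0]
ft_force: [-0.8, -0.1, -1.1]
width: 0.27
[ 432.70561939 -326.48109736   45.83945693] 3.0233596090327333 42.5 [ 3.12 -3.83 -0.  ]
```

View pics/w24.png

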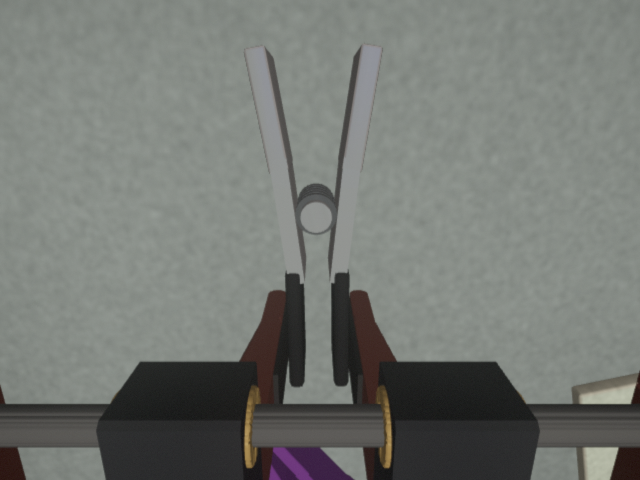

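```bash
python3 -m crank '[[-1,0.78,-0.95,0,0],[-1,0.78,-0.95,0,0],[-1,0.78,-0.95,0,0],[-1,0.78,-0.94,0,0],[-1,0.4,0,0,0],[-1,0,0,0,0],[-1,0,0,0,0]]'
python3 - <<'E'
from h import *
img,K,T,s=snap("wrist","w25.png");print(s["tcp_pos"],yaw(s)[0],s["time_s"],s["width"],goal(s,(560.1,-204.8),3.05))
E
```

```text
time_s: 43.42
tcp_pos: [530.9, -208.5, 45.0]
tool_rot: [0.0, 1.0, 0.026, -0.0]
ft_force: [0.3, 0.5, -1.2]
width: 0.266
[ 530.92332728 -208.46768221   44.95912958] 2.9347757664804646 43.425 0.26590156003445875 [ 0.98 -0.07 -0.02]
```

View pics/w25.png

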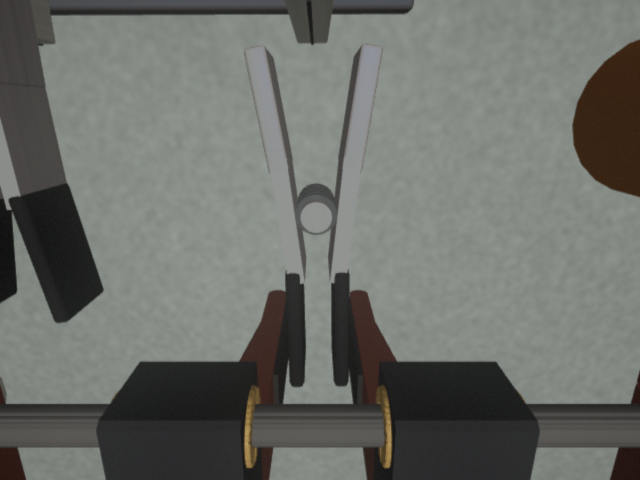

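```bash
python3 -m crank '[[-1,0.35,-0.03,0,0],[-1,0.35,0,0,0],[-1,0.28,0,0,0],[-1,0,0,0,0],[-1,0,0,0,0]]'
python3 - <<'E'
from h import *
img,K,T,s=snap("wrist","w26.png");print(s["tcp_pos"],yaw(s)[0],s["time_s"],s["ft_force"])
E
```

```text
time_s: 44.1
tcp_pos: [561.0, -204.6, 44.9]
tool_rot: [-0.0, 1.0, 0.027, -0.0]
ft_force: [0.0, -0.1, -1.0]
width: 0.264
[ 560.98435104 -204.60003487   44.85326585] 3.0615409280056904 44.1 [ 0.04162295 -0.12721523 -0.9745084 ]
```

View pics/w26.png

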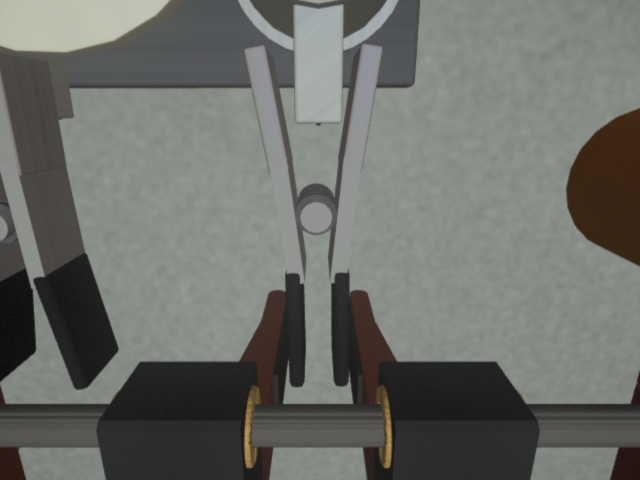

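Jaws are astride ear 4 (ear at 318, jaw middle at 314). Release with a moderate opening, because clamp A is a neighbour.

```bash
python3 -m crank '[[0.4,0,0,0,0],[0.4,0,0,0,0],[0.4,0,0,0,0],[0.4,0,0,0,0],[0.4,0,0,0,0],[0.4,0,0,0,0],[0.4,0,0,-0.5,0],[0.4,0,0,-1,0],[0.4,0,0,-1,0],[0.4,0,0,-1,0]]'
python3 - <<'E'
from h import *
img,K,T,s=snap("wrist","w27.png");print(s["tcp_pos"],yaw(s)[0],s["time_s"])
img,K,T,s=snap("side","d3.png")
# rough C
print(goal(arm.read_state(),(420,335),3))
E
```

```text
time_s: 45.4
tcp_pos: [561.4, -204.7, 152.2]
tool_rot: [0.0, 1.0, 0.027, 0.0]
ft_force: [0.3, 0.7, 0.1]
width: 0.701
[ 561.40469973 -204.69330188  152.1675774 ] 3.0553589629161664 45.4
[-3.820e+00 -1.824e+01  1.000e-02]
```

View pics/w27.png

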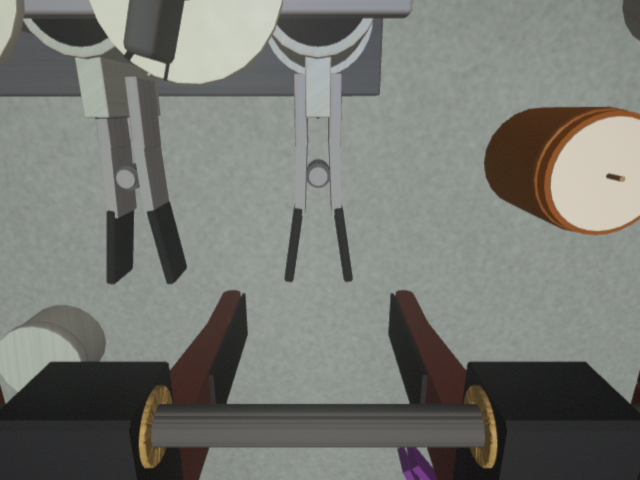

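View pics/d3.png

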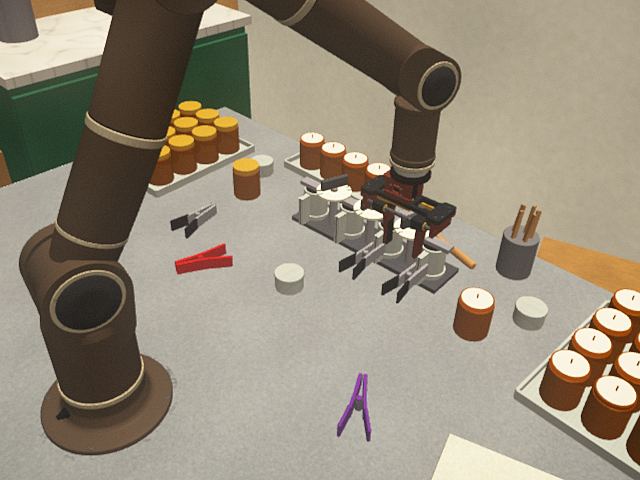

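Both A and B are seated on their ears. Now clamp C.

```bash
python3 -m crank '[[1,-0.3,-0.9,-0.5,0],[1,-0.3,-1,-0.5,0],[1,-0.3,-1,-0.5,0],[1,-0.3,-1,-0.5,0],[1,-0.3,-1,-0.5,0],[1,-0.3,-1,0,0],[1,-0.3,-1,0,0],[1,-0.3,-1,0,0],[1,-0.3,-1,0,0],[1,-0.3,-1,0,0]]' | head -2;python3 -m crank '[[1,-0.3,-1,0,0],[1,-0.3,-1,0,0],[1,-0.3,-1,0,0],[1,-0.2,-1,0,0],[1,0,-1,0,0],[1,0,-1,0,0],[1,0,-1,0,0],[1,0,-1,0,0],[1,0,0,0,0],[1,0,0,0,0]]' 
python3 - <<'E'
from h import *
img,K,T,s=snap("wrist","w28.png");print(s["tcp_pos"],yaw(s)[0],s["time_s"])
b,m=handles(img,K,T,box=(215,0,420,400));print(b)
E
```

```text
time_s: 46.75
tcp_pos: [454.9, 88.0, 225.0]
time_s: 48.0
tcp_pos: [409.8, 324.0, 224.8]
tool_rot: [0.001, 1.0, 0.027, -0.0]
ft_force: [0.2, 0.6, -1.3]
width: 1.002
[409.76167894 324.04774198 224.7824737 ] 3.0401177177111482 48.0
[(array([328.1, 202.5]), np.int32(337), [318, 177, 21, 53]), (array([282.9, 206.5]), np.int32(321), [276, 181, 14, 52])]
```

View pics/w28.png

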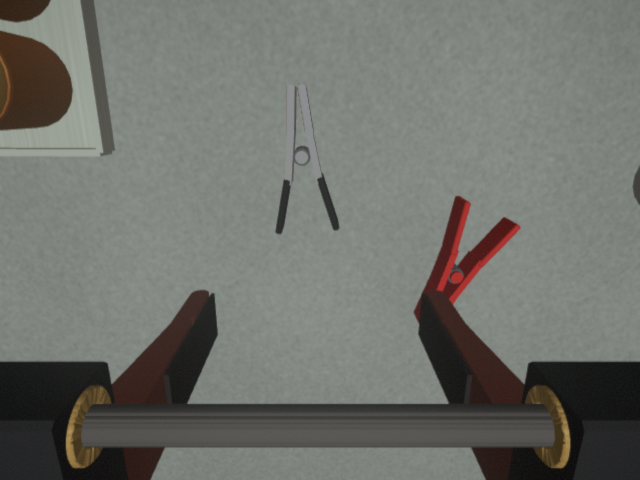

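Clamp C has its pin at (302,156), tips near (297,86), and handle ends at (279,232) and (336,229). The red decoy is off at (460,270).

```bash
python3 - <<'E'
from h import *
_,K,T,s=snap("wrist")
ps=[onz(p,K,T,25) for p in((328.1,202.5),(282.9,206.5))];mid=np.mean(ps,0)
pin=onz((302,156),K,T,30);tip=onz((297.5,86),K,T,28);he=(onz((279,231),K,T,25)+onz((336,228),K,T,25))/2
d=tip-he;a=np.arctan2(d[1],d[0]);print(pin,tip,he,np.degrees(a),np.linalg.norm(d));d=pin-mid;print(np.degrees(np.arctan2(d[1],d[0])))
u=np.array([np.cos(a),np.sin(a)]);g=pin-45*u;print(g,goal(s,g,np.degrees(a)))
for p in((461,200),(415,312),(440,300)):
    q=onz(p,K,T,25)-g;print("red rel",q@u,q@np.array([u[1],-u[0]]))
E
```

```text
[455.39295439 338.91110007] [510.48816012 344.90869673] [389.94026046 331.40912177] 6.389655165504927 121.30142058271001
6.274479986520999
[410.67249309 333.90307238] [ 0.04 -0.34 -0.57]
red rel -1.8664046348665817 137.1062592869002
red rel -109.30649720763779 97.97537666671494
red rel -98.01001939551685 121.60052036826713
```

```bash
python3 -m crank '[[1,0.04,-0.34,0,0],[1,0,0,1,-0.57],[1,0,0,1,0],[1,0,0,1,0],[1,0,0,1,0],[1,0,0,1,0],[1,0,0,1,0],[1,0,0,0.7,0],[1,0,0,0.5,0],[1,0,0,0,0]]'
python3 - <<'E'
from h import *
img,K,T,s=snap("wrist","w29.png");print(s["tcp_pos"],yaw(s)[0],s["time_s"])
E
```

```text
time_s: 49.35
tcp_pos: [410.1, 335.1, 8.3]
tool_rot: [0.0, 0.998, 0.057, -0.001]
ft_force: [-0.1, 0.4, 0.3]
width: 1.001
[410.05881645 335.07572166   8.2697031 ] 6.478773861010992 49.35
```

View pics/w29.png

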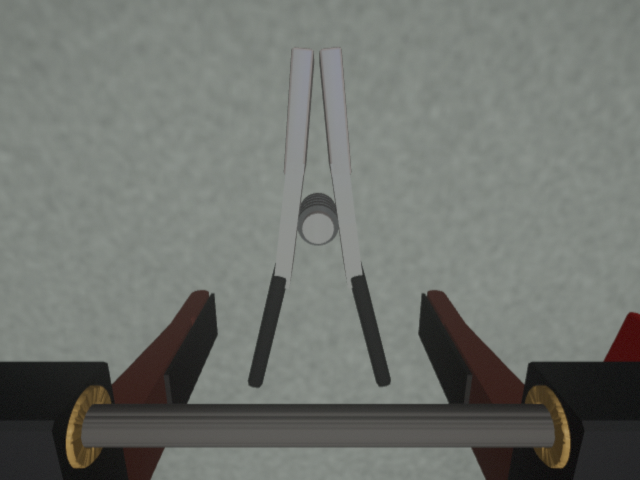

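```bash
python3 -m crank '[[-1,0,0,0,0],[-1,0,0,0,0],[-1,0,0,0,0],[-1,0,0,0,0],[-1,0,0,0,0],[-1,0,0,0,0],[-1,0,0,0,0],[-1,0,0,0,0],[-1,0,0,0,0],[-1,0,0,0,0]]'; python3 -m crank '[[-1,0,0,-0.6,0],[-1,0,0,-0.6,0.3],[-1,0,0,0,0.27],[-1,0,0,0,0],[-1,0,0,0,0]]'
python3 - <<'E'
from h import *
img,K,T,s=snap("wrist","w30.png");print(s["tcp_pos"],yaw(s)[0],s["time_s"],goal(s,(512.8,138.1),3.05))
E
```

```text
time_s: 50.65
tcp_pos: [410.6, 335.7, 9.3]
tool_rot: [-0.0, 0.998, 0.057, 0.0]
ft_force: [-1.7, 1.6, 5.4]
width: 0.269
time_s: 51.28
tcp_pos: [410.1, 335.0, 44.6]
tool_rot: [0.0, 1.0, 0.027, -0.0]
ft_force: [0.2, -0.3, -1.2]
width: 0.269
[410.1416202  334.96138789  44.62931083] 3.0745359814800985 51.275 [3.07 6.74 0.  ]
```

View pics/w30.png

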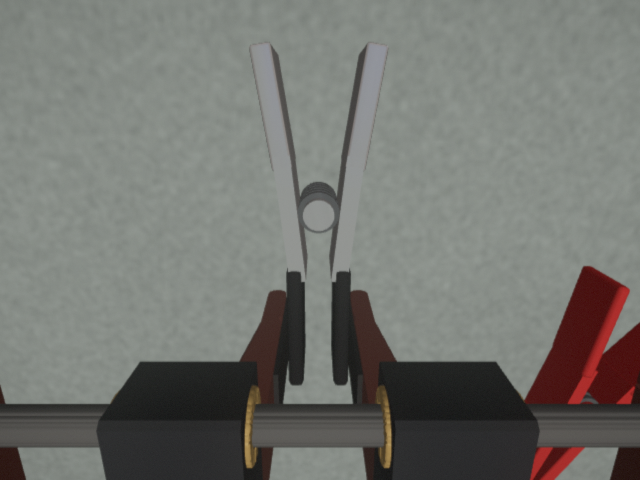

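```bash
python3 - <<'E'
from h import *
_,K,T,s=snap("side")
for p in((247,194),(215,255),(180,268),(289,285)):print(p,onz(p,K,T,3))
E
```

```text
(247, 194) [626.51989791 354.4371855 ]
(215, 255) [397.18138386 200.65125257]
(180, 268) [310.12495015 217.68956452]
(289, 285) [4.46629902e+02 4.31618736e-01]
```

```bash
python3 -m crank '[[-1,0.44,0.96,0,0],[-1,0.44,0.96,0,0],[-1,0.44,0.96,0,0],[-1,0.44,0.96,0,0],[-1,0.44,0.96,0,0],[-1,0.44,0.97,0,0],[-1,0.43,0.97,0,0],[-1,0,0,0,0],[-1,0,0,0,0]]'
python3 - <<'E'
from h import *
img,K,T,s=snap("wrist","w31.png");print(s["tcp_pos"],yaw(s)[0],s["time_s"],s["width"],goal(s,(541.8,139.6),3.05))
E
```

```text
time_s: 52.5
tcp_pos: [512.8, 138.8, 44.7]
tool_rot: [-0.0, 1.0, 0.027, -0.0]
ft_force: [-0.7, 0.3, -0.4]
width: 0.268
[512.76015315 138.83221693  44.74907032] 3.0758730817091324 52.5 0.2681587738072293 [0.97 0.03 0.  ]
```

View pics/w31.png

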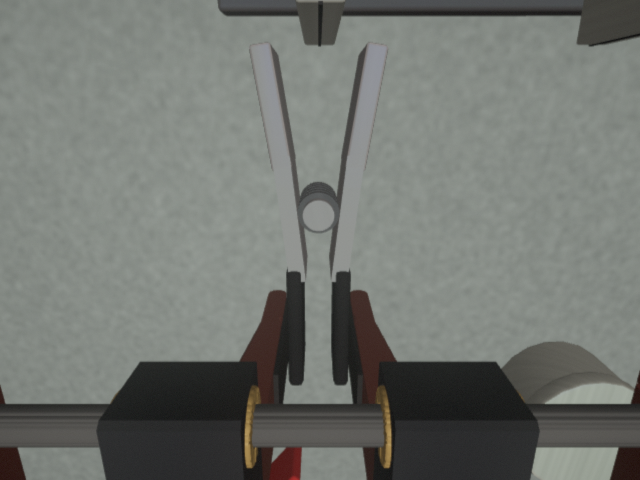

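Ear 1 is centred (320) between the jaws (318). Push on and check.

```bash
python3 -m crank '[[-1,0.35,0.02,0,0],[-1,0.35,0,0,0],[-1,0.28,0,0,0],[-1,0,0,0,0],[-1,0,0,0,0]]'
python3 - <<'E'
from h import *
img,K,T,s=snap("wrist","w32.png");print(s["tcp_pos"],yaw(s)[0],s["time_s"],s["ft_force"])
E
```

```text
time_s: 53.18
tcp_pos: [542.3, 139.3, 44.9]
tool_rot: [0.0, 1.0, 0.027, -0.0]
ft_force: [-0.5, 0.3, -1.4]
width: 0.271
[542.28809705 139.25114839  44.87258475] 3.0627008414700225 53.175 [-0.48832427  0.26287079 -1.39548455]
```

View pics/w32.png

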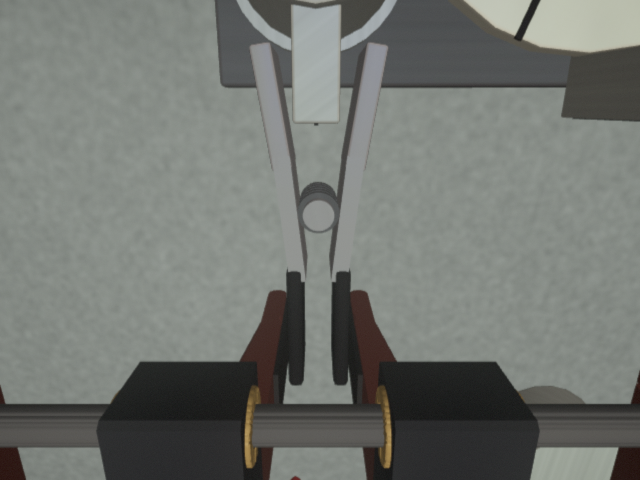

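Jaws are well over ear 1. Release, rise, then go to wing 1 for the second round.

```bash
python3 -m crank '[[0.4,0,0,0,0],[0.4,0,0,0,0],[0.4,0,0,0,0],[0.4,0,0,0,0],[0.4,0,0,0,0],[0.4,0,0,0,0],[0.4,0,0,-1,0],[0.4,0,0,-1,0],[0.4,0,0,-1,0],[0.4,0,0,-1.0,0]]';python3 -m crank '[[0.4,0,0,-0.3,0],[0,0.92,0.38,0,0],[0,0.92,0.38,0,0],[0,0.92,0.38,0,0],[0,0.92,0.38,0,0],[0,0.92,0.37,0,0],[0,0,0,0,0.9],[0,0,0,0,0.9],[0,0,0,0,0.9],[0,0,0,0,0.73]]'
python3 - <<'E'
from h import *
img,K,T,s=snap("wrist","w33.png");print(s["tcp_pos"],yaw(s)[0],s["time_s"],s["q"][6])
res,m=analyse(img,K,T)
for r in res:print(np.round(r[0],1),round(r[1],1))
for o in ticks(res,img,K,T):print(o)
snap("side","d4.png");snap("scene","s4.png")
E
```

```text
time_s: 54.48
tcp_pos: [542.5, 139.2, 166.1]
tool_rot: [-0.0, 1.0, 0.027, 0.0]
ft_force: [0.5, 0.9, 0.8]
width: 0.699
time_s: 55.72
tcp_pos: [682.9, 89.9, 172.4]
tool_rot: [0.0, 0.988, -0.154, -0.001]
ft_force: [1.0, 0.7, 0.4]
width: 0.498
[682.8606551   89.86000345 172.41880956] -17.678070040846723 55.725 -2.122446381523265
[683.   89.1] 42.7
[689.2 -25.7] 42.7
[(105.0, 1, 137), (136.5, 4, 59), (161.5, 22, 84), (218.5, 4, 116), (318.5, 4, 59), (343.6, 2, 87)]
[(150.1, 5, 45), (192.3, 41, 35), (332.0, 5, 37), (357.0, 3, 43)]
```

View pics/w33.png

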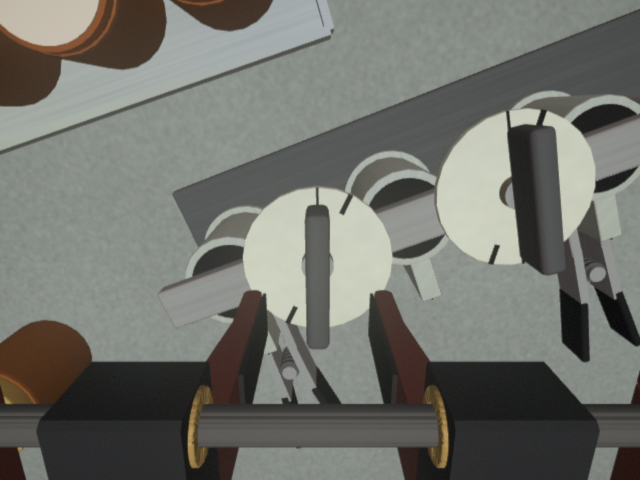

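View pics/d4.png

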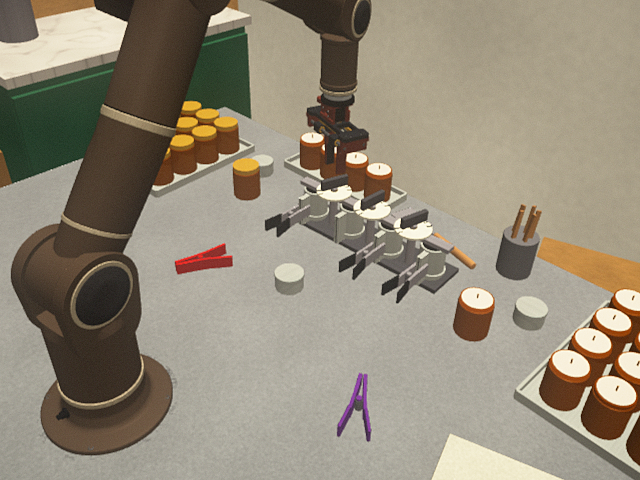

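View pics/s4.png

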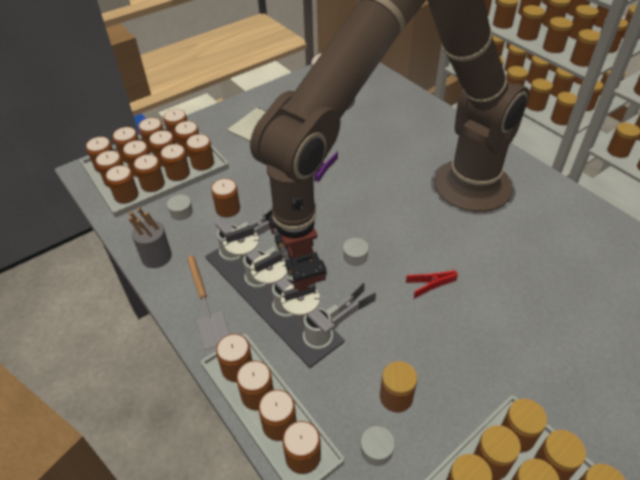

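All three clamps are on ears 1, 3 and 4, and none is left on the bench. Wing 1 is aligned at col 317, so the second round starts.

```bash
python3 -m crank '[[0,0,0,0.9,0],[0,0,0,0.9,0],[-1,0,0,0,0],[-1,0,0,0,0],[-1,0,0,0,0],[-1,0,0,0,0],[-1,0,0,0,0],[-1,0,0,0,0],[-1,0,0,0,0]]';python3 -m crank '[[-1,0,0,0,0.7],[-1,0,0,0,0.7],[-1,0,0,0,0.7],[-1,0,0,0,0.7],[-1,0,0,0,0.7],[-1,0,0,0,0.65],[-1,0,0,0,0],[-1,0,0,0,0],[-1,0,0,0,0],[-1,0,0,0,0]]';python3 - <<'E'
from h import *
img,K,T,s=snap("wrist");print(s["tcp_pos"],yaw(s)[0],s["time_s"],s["ft_force"],s["wrist_torque"],s["q"][6])
cv2.imwrite("pics/w34.png",cv2.resize(img[150:400,200:450],None,fx=2.2,fy=2.2,interpolation=cv2.INTER_CUBIC))
E
```

```text
time_s: 57.0
tcp_pos: [684.0, 89.7, 121.3]
tool_rot: [-0.0, 0.988, -0.152, 0.001]
ft_force: [-2.4, -2.1, 5.6]
width: 0.137
time_s: 58.25
tcp_pos: [684.0, 89.7, 121.3]
tool_rot: [-0.0, 0.932, -0.362, 0.001]
ft_force: [-0.7, -0.3, 6.3]
width: 0.132
[683.95166055  89.65513324 121.27765382] -42.40274440574192 58.25 [-0.67662395 -0.336973    6.29457805] [-0.20411509  0.37603582  0.26004557] -2.504983215855097
```

View pics/w34.png

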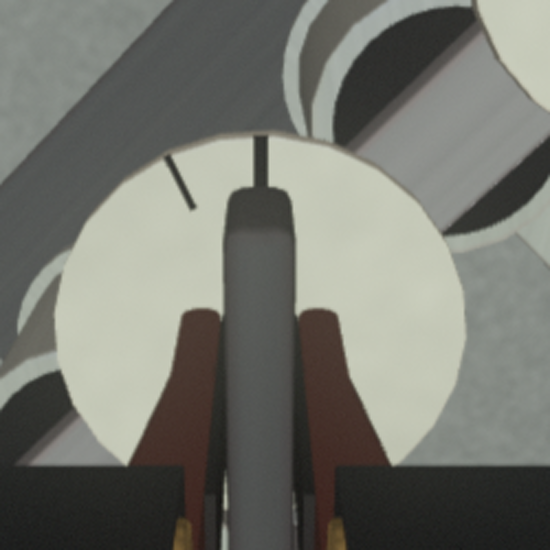

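Wing 1 is on its thick tick (260,160 in the crop). Hold.

```bash
python3 -m crank '[[-1,0,0,0,0],[-1,0,0,0,0],[-1,0,0,0,0],[-1,0,0,0,0],[-1,0,0,0,0],[-1,0,0,0,0],[-1,0,0,0,0],[-1,0,0,0,0]]';python3 -m crank '[[-1,0,0,0,0],[-1,0,0,0,0],[-1,0,0,0,0],[-1,0,0,0,0],[-1,0,0,0,0],[-1,0,0,0,0],[-1,0,0,0,0],[-1,0,0,0,0],[-1,0,0,0,0]]';python3 - <<'E'
from h import *
img,K,T,s=snap("wrist");print(s["tcp_pos"],yaw(s)[0],s["time_s"],s["ft_force"],s["wrist_torque"])
cv2.imwrite("pics/w35.png",cv2.resize(img[150:400,200:450],None,fx=2.2,fy=2.2,interpolation=cv2.INTER_CUBIC))
E
```

```text
time_s: 59.3
tcp_pos: [683.9, 89.7, 121.3]
tool_rot: [-0.0, 0.932, -0.362, 0.001]
ft_force: [-2.5, -1.1, 5.6]
width: 0.134
time_s: 60.42
tcp_pos: [684.0, 89.7, 121.3]
tool_rot: [-0.0, 0.932, -0.362, 0.001]
ft_force: [-1.4, -2.0, 6.6]
width: 0.134
[683.96607503  89.65906766 121.27196951] -42.40418305086613 60.425 [-1.44239425 -2.01862631  6.58487385] [-0.30017739  0.43863637  0.18816324]
```

View pics/w35.png

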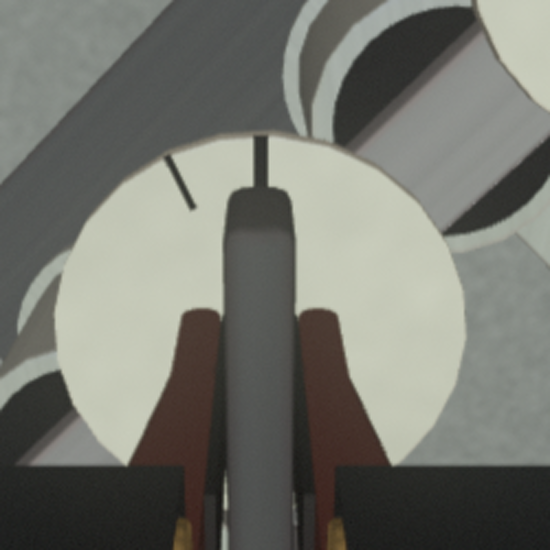

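```bash
python3 -m crank '[[-1,0,0,0,-0.9],[-1,0,0,0,-0.9],[-1,0,0,0,-0.8],[-1,0,0,0,-0.8],[-1,0,0,0,-0.75],[0,0,0,0,0],[0,0,0,0,0],[0,0,0,0,0],[0,0,0,-1,0],[0,0,0,-0.6,0]]';python3 -m crank '[[0,0.33,0.9,0,0],[0,0.33,0.9,0,0],[0,0.33,0.9,0,0],[0,0.34,0.89,0,0],[0,0,0,0,-0.75],[0,0,0,0,-0.75],[0,0,0,0,-0.73],[0,0,0,0,0]]';python3 - <<'E'
from h import *
img,K,T,s=snap("wrist","w36.png");print(s["tcp_pos"],yaw(s)[0],s["time_s"],s["ft_force"],s["width"])
res,m=analyse(img,K,T)
for r in res:print(np.round(r[0],1),round(r[1],1))
for o in ticks(res,img,K,T):print(o)
E
```

```text
time_s: 61.72
tcp_pos: [683.9, 90.2, 169.3]
tool_rot: [-0.0, 0.988, -0.152, 0.001]
ft_force: [0.1, 0.6, 0.1]
width: 0.502
time_s: 62.72
tcp_pos: [689.1, -24.7, 168.2]
tool_rot: [-0.0, 0.999, -0.037, 0.0]
ft_force: [-0.7, 0.2, -0.8]
width: 0.503
[689.0923546  -24.71624294 168.15566214] -4.187043665665466 62.725 [-0.71961702  0.20180599 -0.78062385] 0.5034756062157638
[683.   89.1] 42.5
[689.4 -25.8] 42.6
[ 695.6 -140.7] 42.7
[(145.5, 41, 52), (318.6, 4, 57), (343.9, 3, 66)]
[(116.9, 5, 110), (150.0, 5, 58), (175.0, 21, 83), (234.0, 15, 71), (332.4, 4, 58), (357.5, 2, 89)]
[(140.2, 5, 51), (188.8, 53, 40), (314.0, 37, 38), (347.8, 3, 55)]
```

View pics/w36.png

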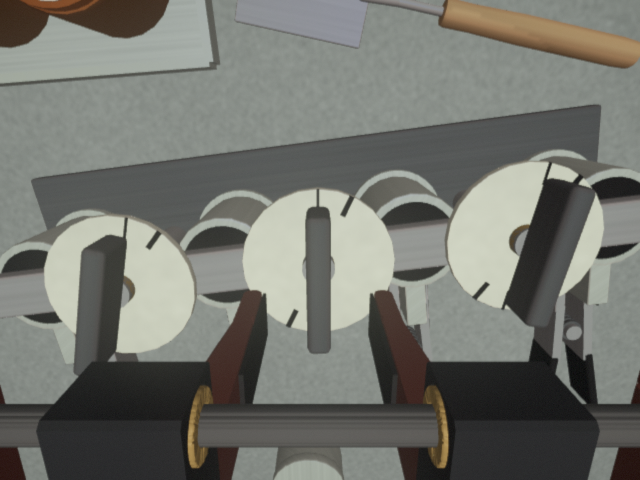

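Wing 1 is back with its disc unchanged. Wing 2 is aligned (col 318).

```bash
python3 -m crank '[[0,0,0,0.85,0],[0,0,0,0.85,0],[-1,0,0,0,0],[-1,0,0,0,0],[-1,0,0,0,0],[-1,0,0,0,0],[-1,0,0,0,0],[-1,0,0,0,0],[-1,0,0,0,0]]';python3 -m crank '[[-1,0,0,0,0.7],[-1,0,0,0,0.7],[-1,0,0,0,0.7],[-1,0,0,0,0.7],[-1,0,0,0,0.7],[-1,0,0,0,0.62],[-1,0,0,0,0],[-1,0,0,0,0],[-1,0,0,0,0],[-1,0,0,0,0]]';python3 - <<'E'
from h import *
img,K,T,s=snap("wrist");print(s["tcp_pos"],yaw(s)[0],s["time_s"],s["ft_force"],s["wrist_torque"],s["q"][6])
cv2.imwrite("pics/w37.png",cv2.resize(img[150:400,200:450],None,fx=2.2,fy=2.2,interpolation=cv2.INTER_CUBIC))
E
```

```text
time_s: 63.9
tcp_pos: [689.7, -25.0, 118.3]
tool_rot: [0.0, 0.999, -0.036, 0.001]
ft_force: [-0.7, -0.4, 6.8]
width: 0.135
time_s: 65.15
tcp_pos: [689.7, -24.8, 118.3]
tool_rot: [-0.0, 0.968, -0.249, 0.001]
ft_force: [-0.3, -0.5, 6.1]
width: 0.137
[689.7210912  -24.84010996 118.28450004] -28.842145995916695 65.15 [-0.2945965  -0.45642107  6.0975657 ] [-0.05303033  0.272243    0.27752962] -2.121326347510716
```

View pics/w37.png

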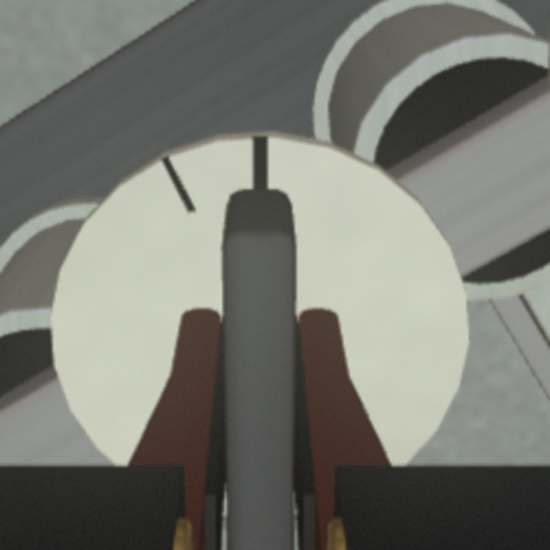

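On the tick (260,162 in the crop). Hold.

```bash
python3 -m crank '[[-1,0,0,0,0],[-1,0,0,0,0],[-1,0,0,0,0],[-1,0,0,0,0],[-1,0,0,0,0],[-1,0,0,0,0],[-1,0,0,0,0],[-1,0,0,0,0]]';python3 -m crank '[[-1,0,0,0,0],[-1,0,0,0,0],[-1,0,0,0,0],[-1,0,0,0,0],[-1,0,0,0,0],[-1,0,0,0,0],[-1,0,0,0,0],[-1,0,0,0,0],[-1,0,0,0,0]]';python3 - <<'E'
from h import *
img,K,T,s=snap("wrist");print(s["tcp_pos"],yaw(s)[0],s["time_s"],s["ft_force"],s["wrist_torque"])
cv2.imwrite("pics/w38.png",cv2.resize(img[150:400,200:450],None,fx=2.2,fy=2.2,interpolation=cv2.INTER_CUBIC))
E
```

```text
time_s: 66.2
tcp_pos: [689.7, -24.9, 118.3]
tool_rot: [-0.0, 0.968, -0.249, 0.001]
ft_force: [-0.7, -0.7, 5.0]
width: 0.135
time_s: 67.32
tcp_pos: [689.7, -24.9, 118.3]
tool_rot: [-0.0, 0.968, -0.249, 0.001]
ft_force: [-0.9, -0.8, 5.8]
width: 0.135
[689.73297486 -24.88556612 118.27475119] -28.842998085852848 67.325 [-0.88944656 -0.83631909  5.80769835] [-0.12680349  0.29342834  0.27085943]
```

View pics/w38.png

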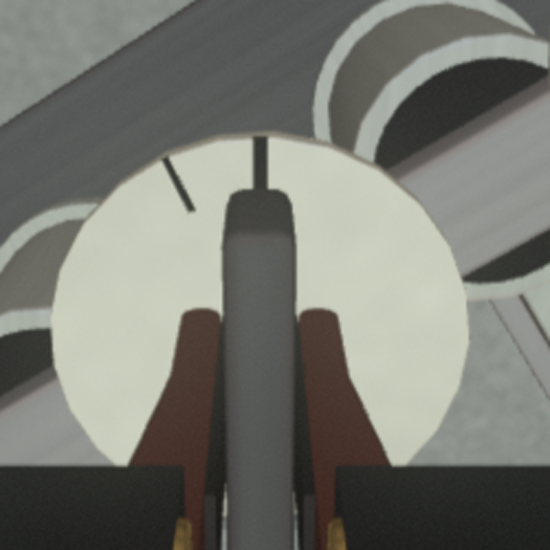

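```bash
python3 -m crank '[[-1,0,0,0,-0.9],[-1,0,0,0,-0.9],[-1,0,0,0,-0.8],[-1,0,0,0,-0.8],[-1,0,0,0,-0.72],[0,0,0,0,0],[0,0,0,0,0],[0,0,0,0,0],[0,0,0,-1,0],[0,0,0,-0.6,0]]';python3 -m crank '[[0,0.12,0.95,0,0],[0,0.12,0.95,0,0],[0,0.12,0.95,0,0],[0,0.12,0.95,0,0],[0,0,0,0,0.75],[0,0,0,0,0.74],[0,0,0,0,0],[0,0,0,0,0]]';python3 - <<'E'
from h import *
img,K,T,s=snap("wrist","w39.png");print(s["tcp_pos"],yaw(s)[0],s["time_s"],s["ft_force"],s["width"])
res,m=analyse(img,K,T)
for r in res:print(np.round(r[0],1),round(r[1],1))
for o in ticks(res,img,K,T):print(o)
E
```

```text
time_s: 68.62
tcp_pos: [689.5, -24.5, 166.2]
tool_rot: [-0.0, 0.999, -0.036, 0.001]
ft_force: [0.4, 0.1, -0.6]
width: 0.502
time_s: 69.62
tcp_pos: [695.2, -139.2, 165.1]
tool_rot: [0.0, 0.994, -0.113, 0.0]
ft_force: [0.8, 0.2, -0.4]
width: 0.504
[ 695.24174543 -139.24867925  165.11603276] -12.97365217640885 69.625 [ 0.77502981  0.18980348 -0.36382561] 0.5043060809280461
[689.4 -25.7] 42.6
[ 695.5 -140.3] 42.7
[(47.5, 10, 122), (163.2, 87, 37), (332.1, 5, 56), (357.5, 2, 68)]
[(106.5, 12, 86), (140.5, 4, 58), (166.4, 22, 84), (226.0, 17, 60), (322.5, 4, 58), (347.5, 2, 86)]
```

View pics/w39.png

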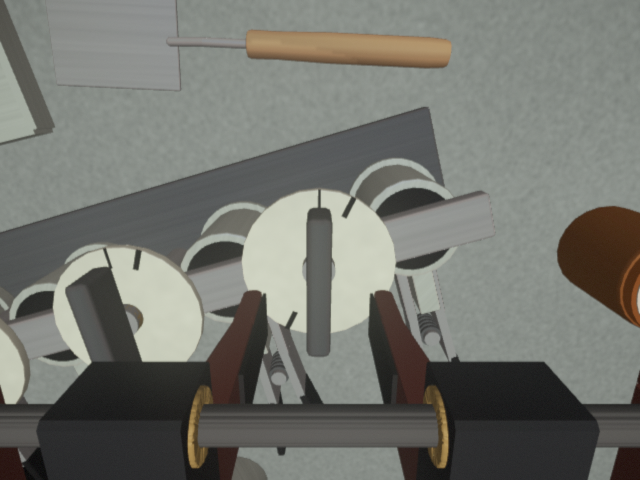

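Wing 2 is back at rest. Wing 3 is aligned (col 318), with the thick tick at 141.5°, so 24.5–25° to go.

```bash
python3 -m crank '[[0,0,0,0.8,0],[0,0,0,0.8,0],[-1,0,0,0,0],[-1,0,0,0,0],[-1,0,0,0,0],[-1,0,0,0,0],[-1,0,0,0,0],[-1,0,0,0,0],[-1,0,0,0,0]]';python3 -m crank '[[-1,0,0,0,0.7],[-1,0,0,0,0.7],[-1,0,0,0,0.7],[-1,0,0,0,0.7],[-1,0,0,0,0.7],[-1,0,0,0,0.7],[-1,0,0,0,0],[-1,0,0,0,0],[-1,0,0,0,0],[-1,0,0,0,0]]';python3 - <<'E'
from h import *
img,K,T,s=snap("wrist");print(s["tcp_pos"],yaw(s)[0],s["time_s"],s["ft_force"],s["wrist_torque"],s["q"][6])
cv2.imwrite("pics/w40.png",cv2.resize(img[150:400,200:450],None,fx=2.2,fy=2.2,interpolation=cv2.INTER_CUBIC))
E
```

```text
time_s: 70.8
tcp_pos: [695.8, -139.8, 118.2]
tool_rot: [0.0, 0.993, -0.114, 0.001]
ft_force: [-0.6, -1.7, 5.8]
width: 0.137
time_s: 72.05
tcp_pos: [695.9, -139.6, 118.2]
tool_rot: [-0.0, 0.945, -0.328, 0.001]
ft_force: [0.0, -0.6, 5.0]
width: 0.137
[ 695.87313432 -139.63155166  118.22364354] -38.25093334657817 72.05 [ 3.33062712e-03 -6.30768677e-01  5.03570727e+00] [-0.01521523  0.17863054  0.18944014] -2.093135642671779
```

View pics/w40.png

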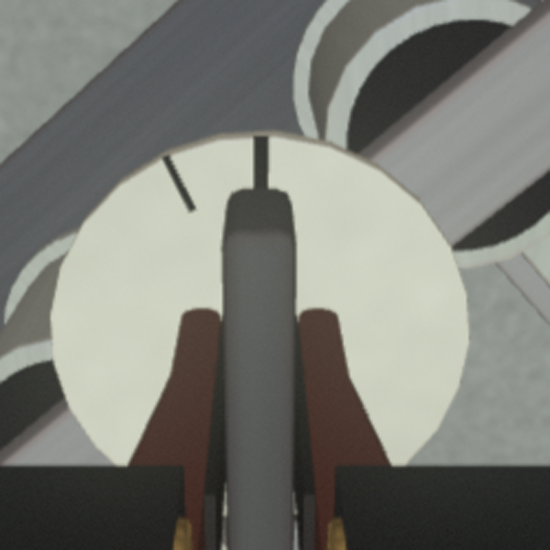

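On the tick. Hold, return, release and rise clear.

```bash
python3 -m crank '[[-1,0,0,0,0],[-1,0,0,0,0],[-1,0,0,0,0],[-1,0,0,0,0],[-1,0,0,0,0],[-1,0,0,0,0],[-1,0,0,0,0],[-1,0,0,0,0]]';python3 -m crank '[[-1,0,0,0,0],[-1,0,0,0,0],[-1,0,0,0,0],[-1,0,0,0,0],[-1,0,0,0,0],[-1,0,0,0,0],[-1,0,0,0,0],[-1,0,0,0,0],[-1,0,0,0,0]]';python3 - <<'E'
from h import *
img,K,T,s=snap("wrist");print(yaw(s)[0],s["time_s"],s["wrist_torque"])
cv2.imwrite("pics/w41.png",cv2.resize(img[150:400,200:450],None,fx=2.2,fy=2.2,interpolation=cv2.INTER_CUBIC))
E
```

```text
time_s: 73.1
tcp_pos: [695.9, -139.6, 118.2]
tool_rot: [-0.0, 0.945, -0.328, 0.001]
ft_force: [-0.1, -1.1, 5.7]
width: 0.137
time_s: 74.22
tcp_pos: [695.9, -139.6, 118.2]
tool_rot: [-0.0, 0.945, -0.328, 0.001]
ft_force: [0.4, -1.0, 6.0]
width: 0.136
-38.252626052493575 74.225 [-0.01195333  0.20224976  0.25668598]
```

View pics/w41.png

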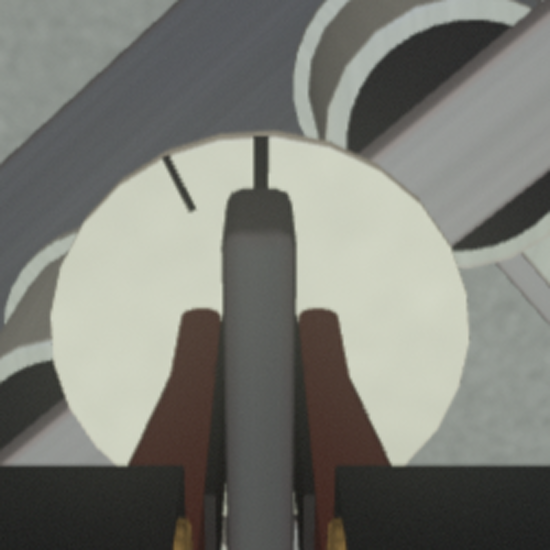

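```bash
python3 -m crank '[[-1,0,0,0,-0.9],[-1,0,0,0,-0.9],[-1,0,0,0,-0.8],[-1,0,0,0,-0.8],[-1,0,0,0,-0.8],[0,0,0,0,0],[0,0,0,0,0],[0,0,0,0,0],[0,0,0,-1,0],[0,0,0,-1,0]]';python3 -m crank '[[0,0,0,-1,0],[0,0,0,-1,0],[0,-1,0,-1,0],[0,-1,-0.8,-1,-0.9],[0,-1,-0.8,-1,-0.9],[0,-1,-0.8,0,-0.9],[0,-1,-0.8,0,0],[0,0,0,0,0],[0,0,0,0,0]]';python3 - <<'E'
from h import *
img,K,T,s=snap("wrist","w42.png");print(s["tcp_pos"],yaw(s)[0],s["time_s"],s["ft_force"],s["width"])
res,m=analyse(img,K,T)
for r in res:print(np.round(r[0],1),round(r[1],1))
for o in ticks(res,img,K,T):print(o)
snap("side","d5.png");snap("scene","s5.png")
E
```

```text
time_s: 75.53
tcp_pos: [694.9, -139.2, 177.1]
tool_rot: [-0.0, 0.993, -0.114, -0.001]
ft_force: [1.5, -0.1, -0.0]
width: 0.504
time_s: 76.65
tcp_pos: [555.8, -27.8, 327.3]
tool_rot: [0.0, 1.0, 0.027, 0.0]
ft_force: [-0.8, -0.5, -1.0]
width: 0.499
[555.83720839 -27.79284522 327.25250958] 3.0743130353729384 76.65 [-0.77565079 -0.49210659 -1.02940469] 0.4993054086163977
[683.   88.8] 42.6
[689.5 -26.2] 42.7
[ 695.8 -141. ] 42.6
[(146.9, 30, 82), (319.0, 5, 59), (359.7, 36, -1)]
[(149.5, 4, 71), (174.9, 3, 104), (332.9, 5, 62), (363.0, 30, -1)]
[(140.0, 5, 57), (165.5, 2, 100), (352.2, 57, -1)]
```

View pics/w42.png

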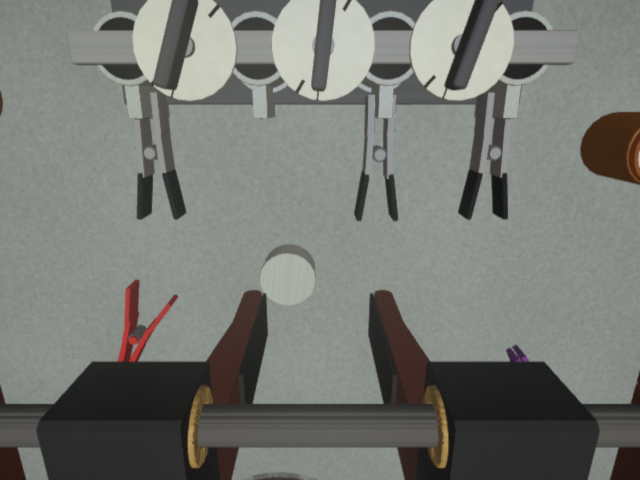

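View pics/d5.png

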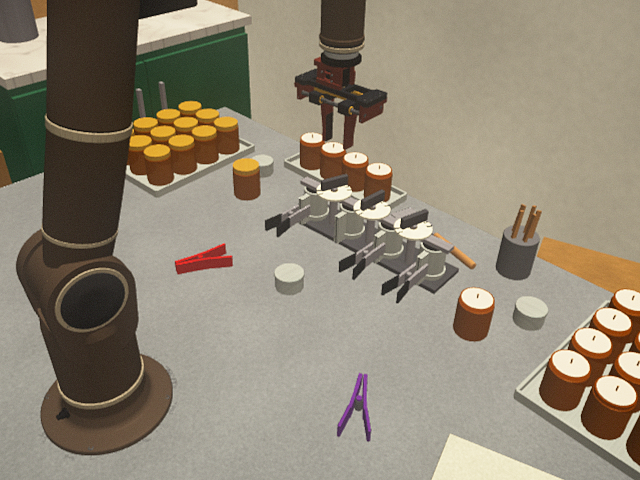

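View pics/s5.png

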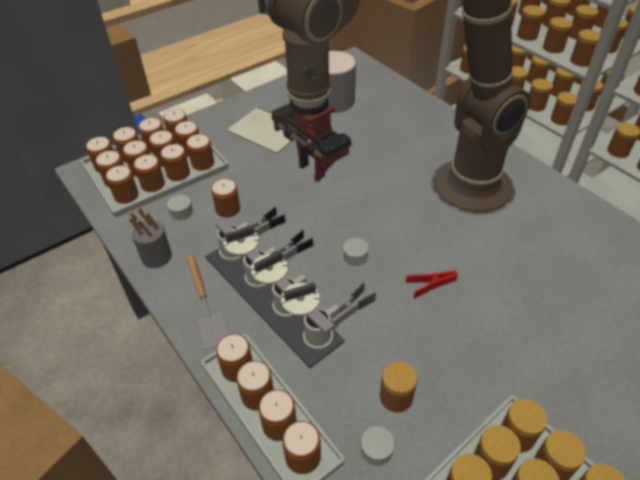

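The final views show the three clamps on ears 1, 3 and 4, the wings at rest, the discs unturned, and the bystanders in place. Handing in.

```bash
python3 -c "
from workcell import arm
print(arm.hand_in())"
```

```text
the job is handed in; nothing more can be done
None
```

The job is done in the order asked and handed in at about 77 s. No verdict was reported.

- **First round:** I wound wings 1, 2 and 3, in that order, to their thick ticks, held each for over 2 s and let each come back.
- **Clamps:** Three clamps were on the bench. They are now on ears 3, 4 and 1, in the order placed, jaws about 22 mm over the fins. The red and purple look-alikes were left alone.
- **Second round:** I went over all three wings again the same way, with no slip.

**Last checks:** The final pictures show the clamps seated and the wings at rest. The tick angles are unchanged within about 1°, so the screws did not turn. The jars and tin appear to be where they were.

**One irregularity:** In the first round, wing 1 slipped about 3° back in the grip during its hold. I wound it back to the tick, to about 27° at most by my estimate, which is well short of where the screw turns. I then held it there for about 3 s more before letting it come back.

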